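Load turned feet into the boring fixture

TASK

Get the turned feet ready for boring: lift the dust cover off the tray by its knob and set it down upright on the bench, then load every foot from the tray, peg up, into a nest of its own on the fixture, sliding it in under the keeper plate until it is fully home against both converging rails. Once all the feet are home, swing the hold-down bail right down over them, and put the cover back on the tray. Leave the other things on the bench where they are.

Things in the scene. Friction and masses are not known exactly. Their poses are not given: they have to be found in the camera images.
- cover_knob (a point): centre of the dark round knob head (30 mm across, 20 high) of the loose plywood dust cover, 24 mm above its flat top. Cover: open-bottomed box 168 x 168 mm outside, 158 inside, 59 high without the knob; this point is 83 mm above its lower rim. About 0.24 kg. x, y along its sides, z up. At the start it stands over the tray; put back, its rim rests on the tray's base plate.
- tray_floor (a point): centre of the top of the tray's base plate, 6 mm above the bench. The tray is screwed down: plate 184 x 184 mm, on it a square wooden wall 148 mm outside, 136 inside, 18 high; x, y along its sides. The cover fits round the wall with 5 mm of play on each side; when it is on, its knob centre is 83 mm above this point.
- nest0 (a point): centre (half-way up) of a foot fully home in the nest at the fixture's right (-y) end. Axes of the fixture: feet slide home along +x, y along the row, z up. This point is 23 mm above the top of the fixture's board, 12 mm thick, fixed on the bench; the board reaches from 96 mm in front (-x) of this point to 79 mm behind it.
- nest1 (a point): the same for the middle nest; nests are 84 mm apart. Each is a pair of waxed, slippery wooden rails, 10 mm wide and 19 high, converging towards +x at 35 degrees to either side of its axis; their front tips are 2 mm in front of this point and 71 mm apart.
- nest2 (a point): the same for the nest at the left (+y) end. An aluminium keeper plate covers the back of all nests, 19 to 24 mm above the board, its front edge 16 mm behind (+x of) these points: a foot's flange has to slide in under it and cannot be lowered in from above.
- bail (a joint): angle (rad) of the hold-down bail, a U of 10 mm steel rod with arms outside the nests and a 272 mm crossbar: 0 = down (lower stop), its crossbar just over the flanges in front of the pegs; 1.35 to 1.6 = standing up behind the nests, as at the start. Stiff (0.25 N m), it stays where it is left.
- bail_hinge (a point): middle of the bail's hinge axis, which runs along the fixture's y, 36 mm above the board's top; fixed, axes as the fixture's. With the bail down the handle point below lies 137 mm in front of it and 4 mm lower
- bail_grip (a point): point on the axis of the bail's black handle, 137 mm from the hinge axis. The handle, 18 mm thick and 54 long, sticks out from the middle of the crossbar, away from the hinge, and ends 17 mm beyond this point. Bail up: it points up; bail down: it points to the fixture's front (-x), this point 32 mm above the board's top. It swings towards -x and down to close.
- foot0_c (a point): a turned beech cabinet foot: round flange 56 mm across and 16 mm thick, on it a peg 22 mm thick that rises 30 mm above the flange; 46 mm high in all, this point half-way up on its axis (z up along the peg). About 45 g. It stands on its flange in the tray at the start, under the cover; or it is absent.
- foot1_c (a point): another foot just like it, or absent
- foot2_c (a point): another foot just like it, or absent
- brush: bystander, to be left alone: bench brush: 150 x 42 mm wooden back on stiff bristles, 72 mm high; origin under its centre, long axis x
- glue: bystander, to be left alone: glue bottle with nozzle, 64 mm across, 195 mm high, standing; origin under its centre
- tin: bystander, to be left alone: tin can, 72 mm across, 100 mm high, standing; origin under its centre
- tape: bystander, to be left alone: tape measure, 65 x 60 x 34 mm; origin under its centre
- driver: bystander, to be left alone: screwdriver lying on the bench, about 200 mm long along its x; origin near the middle of its length
- offcut: bystander, to be left alone: plywood offcut, 110 x 45 x 18 mm, lying flat; origin under its centre

How it is judged:
By the outcome, as a careful person would: the job done as asked, in the order asked, and still so for the second after the job is handed in, with the robot touching nothing.
Of foot0, foot1, foot2 only 2 to 3 are there at a start; the rules pass over those that are not, and their reading is None.
At some moment in a run one of foot0, foot1, foot2 may be knocked a few centimetres aside while the robot is not near it.
It also fails if it takes over 210 s, if anything falls off the work surface, if the arm or the gripper's body presses on something with over 40 N, if the wrist force passes 120 N, or if a joint passes its speed limit or range.

ROBOT

A 6-joint arm with a two-finger parallel gripper is mounted at the origin on the work surface. World frame = base frame: x ahead of the robot, y to its left, z up, the work surface at z = 0. Lengths are in m, angles in degrees, forces in N, time in s.
With the tool pointing down it reaches from about 0.4 to 0.825 m from the base axis. Payload 7 kg.
Tool frame: the origin (TCP) lies on the centre line of the jaws, within the pads' length; the fingertips stand 8 mm ahead of it and the grasp point (between the pads) lies 11 mm behind it; z points along the fingers, y is the line along which they close (so a half turn about z gives the same grasp; the last joint's range is limited). The gripper opens to 88 mm and grips with 3 to 60 N. Pads are 19 mm wide; open, the fingers measure 130 mm over their backs; the gripper's body (78 mm by 193 mm) begins 47 mm behind the grasp point.
Start: joints at [-51.446, 20.546, 0.682, 0, -70.136, -16.507], TCP at [0.253, -0.626, 0.235] pointing down, gripper open.
Joint ranges: [-176.03, 176.03], [-82.01, 121.73], [-58.28, 71.71], [-173.87, 95.51], [-174.79, -0.11], [-173.66, 173.66]. Speed limits (degrees/s): [136.94, 136.94, 172.46, 180, 180, 180].

INTERFACE

Orientations are given as [roll, pitch, yaw] about the fixed x, y, z axes, in that order (R = Rz(yaw) Ry(pitch) Rx(roll)).
In Python, from plant import telemetry, viewer, close_job, models gives the robot as it stands.
- The arm moves only by the shell command python3 -m handwheel 'ROWS' [FORCE]. ROWS is JSON, a list of rows, each an object with "grip": the closure, from -1 (fully open) to 1 (shut); "travel": the shift along the tool's x, y, z as a fraction of full scale, a list of three; "spin": the turn about the tool's z as a fraction of full scale. A call has 1 to 8 rows; each row shifts and turns the commanded pose from where the row before left it, along the tool's axes as they then stand; what a row does not reach is not made up. Full scale, the value 1, is 0.025 m for a shift and 5 degrees for a turn. A row lasts 1/8 s, in which the tool goes at most 62.5 mm and 10.7 degrees, less where a joint would pass 70% of its speed; a pose out of reach is approached as far as the arm can. A call with a number of a shift or a turn outside -1 to 1 is refused whole. A call with a gripper value outside its range is refused whole. The fingers move at their own pace and stop on an object; FORCE is the grip in N (left out, the last holds). Time passes only in rows, so rows that do not move let the fingers close. It gives the time, the measured TCP pose, the force, the opening and the grip force at its end, in the units of the state.
- telemetry.get_state(): the state, without advancing time (a new reading comes with each control period).
- viewer.capture(name): name is "scene" or "top"; returns the picture (480x640x3 uint8, red, green, blue); there is no depth.
- viewer.calibration(name): a dict with "fx", "fy", "cx", "cy" (pixels), "k1" (the pictures are not rectified: a ray, as slopes to the right and down, at radius r is drawn at 1 + k1 r^2 times it, then the intrinsics apply), "T" (4x4, takes a point from camera to world coordinates). Camera axes: x right, y down, z forward; pixel columns grow to the right and rows downward; lengths in m; the calibration is good to about 2 mm. A picture is of the moment at which its call begins. calibration takes no time and is no camera call.
- close_job(): hands the job in; it is judged then, once.
Trained networks look in the newest picture that a camera, given by its name, has taken for a name from the list of things; names that differ only in an ending like _2 or _b are one class to them, and where a whole thing is asked for, a point or a joint stands for the part that bears it (a point fixed in the world has none). Each returns a list of dicts, best first, with "p" (0 to 1); they miss things now and then, are a little off and sometimes report something else, mostly with a low value. They report only what shows in the picture. A call takes as long as a camera call.
- models.find_in(camera, thing): "position" ([column, row] in pixels, amid what is visible of it).
The state is a dict: "time_s": time; "joints": joint angles; "qd": joint speeds; "joint_torque": joint torques, N m; "tcp_pos": TCP position; "eef_rot": TCP orientation; "contact_force": force on the tool from outside, world axes, zero at the start; "moment": the same for the moment, N m; "gripper_width": finger opening in m; "gripper_force": force on a finger pad.
Only numpy, scipy, OpenCV 4.12 (cv2) and the standard library are available. Lean on these libraries where they do the work, as an engineer would, in place of code of your own. Each camera call takes 0.05 s, during which the arm holds its last target. There are 200 camera calls.

## Working session

There is one attempt and no reset: what is moved stays moved. The work goes in short steps, Python scripts to look and compute and a shell command to move; the robot and the scene stay as the last step left them, time stands still between calls to the robot, and variables do not carry over. Pictures are saved under pics/ and viewed, at most 14 in all, crops included, and the job is handed in when it is done.

```bash
mkdir -p pics; ls; cat > h.py <<'E'
import numpy as np, cv2
from plant import telemetry, viewer, models
def shot(cam,name=None):
    im=viewer.capture(cam)
    if name: cv2.imwrite('pics/'+name+'.png',cv2.cvtColor(np.asarray(im),cv2.COLOR_RGB2BGR))
    return im
def K(c): return np.array([[c['fx'],0,c['cx']],[0,c['fy'],c['cy']],[0,0,1]])
def ray(cam,uv):
    c=viewer.calibration(cam); T=np.array(c['T'])
    d=cv2.undistortPoints(np.array([[uv]],float),K(c),np.array([c['k1'],0,0,0.]))[0,0]
    return T[:3,3], T[:3,:3]@np.array([d[0],d[1],1.])
def atz(cam,uv,z):
    o,d=ray(cam,uv); return o+d*(z-o[2])/d[2]
def proj(cam,P):
    c=viewer.calibration(cam); T=np.linalg.inv(np.array(c['T']))
    R,_=cv2.Rodrigues(T[:3,:3])
    return cv2.projectPoints(np.array([P],float).reshape(-1,1,3),R,T[:3,3],K(c),np.array([c['k1'],0,0,0.]))[0].reshape(-1,2)
def two(uv1,uv2):
    (o1,d1),(o2,d2)=ray('scene',uv1),ray('top',uv2)
    A=np.stack([d1,-d2],1); s=np.linalg.lstsq(A,o2-o1,rcond=None)[0]
    p,q=o1+s[0]*d1,o2+s[1]*d2
    return (p+q)/2, np.linalg.norm(p-q)
E
python3 - <<'E'
from h import *
np.set_printoptions(precision=4,suppress=True)
for c in('scene','top'):
    shot(c,c+'0'); k=viewer.calibration(c); print(c,k['fx'],k['k1'],np.array(k['T']))
for t in['cover_knob','bail_grip','nest0','nest1','nest2','bail_hinge','tray_floor','brush','glue','tin','tape','driver','offcut']:
    for c in('scene','top'):
        r=models.find_in(c,t)
        print(t,c,[(np.round(x['position'],1).tolist(),round(x['p'],2)) for x in r[:3]])
print(telemetry.get_state())
E
```

```text
pics
scene 464.98577343834893 -0.020425455496442674 [[ 0.2698  0.8195 -0.5056  1.208 ]
 [ 0.9629 -0.234   0.1344 -0.1968]
 [-0.0081 -0.5231 -0.8522  1.2502]
 [ 0.      0.      0.      1.    ]]
top 622.6510686960977 -0.20082559174744183 [[ 0.0054 -0.995   0.0997  0.3705]
 [-0.9999 -0.0062 -0.0079 -0.0176]
 [ 0.0085 -0.0997 -0.995   1.4996]
 [ 0.      0.      0.      1.    ]]
cover_knob scene [([250.8, 267.1], 0.58), ([399.8, 238.1], 0.42)]
cover_knob top [([402.1, 244.9], 0.63)]
bail_grip scene [([415.4, 231.0], 0.64)]
bail_grip top [([196.8, 212.3], 0.95)]
nest0 scene [([401.6, 239.3], 0.91)]
nest0 top [([204.1, 242.7], 0.92)]
nest1 scene [([401.6, 239.3], 0.91)]
nest1 top [([204.1, 242.7], 0.92)]
nest2 scene [([401.6, 239.3], 0.91)]
nest2 top [([204.1, 242.7], 0.92)]
bail_hinge scene [([401.5, 240.5], 0.57)]
bail_hinge top [([208.9, 241.7], 0.65), ([503.8, 253.8], 0.4)]
tray_floor scene [([264.7, 295.7], 0.88)]
tray_floor top [([372.7, 284.4], 0.97), ([206.4, 242.5], 0.67), ([199.6, 211.4], 0.21)]
brush scene [([345.8, 285.8], 0.61)]
brush top [([303.3, 187.5], 0.79)]
glue scene [([
[... 221 characters left out ...]
20.4, 330.0], 0.88)]
driver scene [([206.2, 223.8], 0.73), ([402.5, 238.9], 0.17)]
driver top [([454.9, 332.0], 0.87)]
offcut scene [([168.7, 286.3], 0.74)]
offcut top [([501.9, 251.2], 0.82)]
{'time_s': 1.4, 'joints': array([-51.4473,  20.5464,   0.6819,  -0.0014, -70.1356, -16.5081]), 'qd': array([ 0.094 ,  0.0294, -0.0504, -0.0635,  0.0494,  0.0725]), 'joint_torque': array([ -0.0025, -58.2376,  29.3312,   7.0028,   0.0126,   0.    ]), 'tcp_pos': array([ 0.2533, -0.6256,  0.2346]), 'eef_rot': array([ 179.9995,    0.0012, -157.9559]), 'contact_force': array([ 0.172 , -0.0278, -0.2428]), 'moment': array([ 0.0246, -0.0019,  0.018 ]), 'gripper_force': 0.0, 'gripper_width': 0.08779297593615394}
```

View pics/scene0.png

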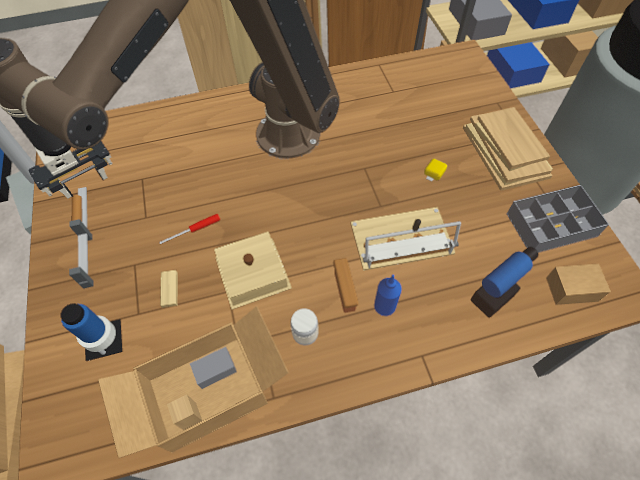

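View pics/top0.png

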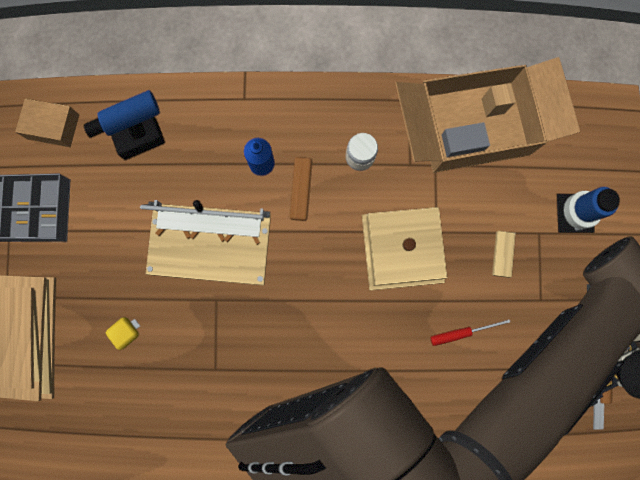

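The scene view shows the knob at (249,259), the fixture around (405,238) with the bail up, and the tray under the cover. In the top view the knob is at (409,244) and the fixture board spans columns 146–270, rows 203–285. There is free bench between fixture and tray around (315,290).

```bash
python3 - <<'E'
from h import *
t=cv2.imread('pics/top0.png'); s=cv2.imread('pics/scene0.png')
a=cv2.resize(t[190:300,135:285],None,fx=5,fy=5,interpolation=cv2.INTER_CUBIC)[:,:750]
cv2.imwrite('pics/fixtop.png',a)
b=cv2.resize(s[195:280,340:475],None,fx=5,fy=5,interpolation=cv2.INTER_CUBIC)
cv2.imwrite('pics/fixscene.png',b)
E
```

```text
(no output)
```

View pics/fixtop.png

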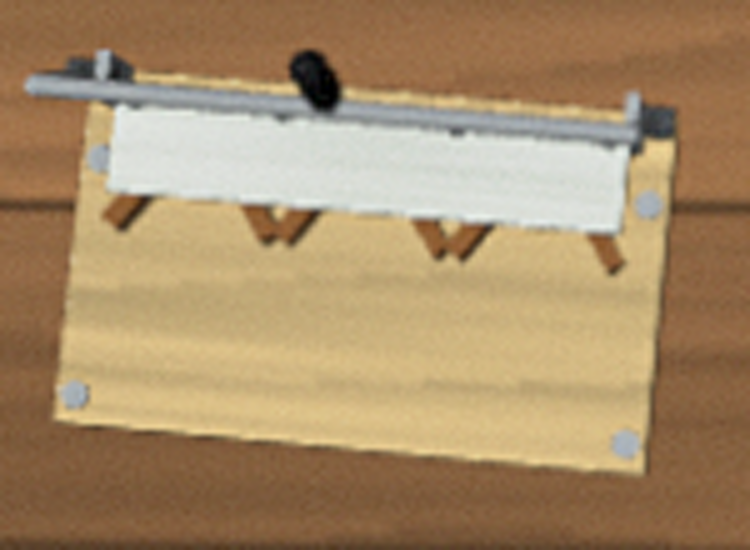

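View pics/fixscene.png

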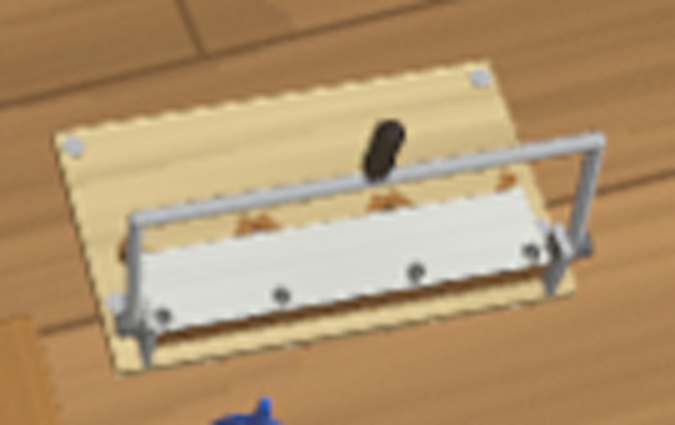

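The fixture is at a small yaw. The keeper plate's front corners and the board corners are clear in both crops (top crop: plate front (107,190)–(620,233), board front (55,420)–(645,472)), so I fit the fixture pose from them.

```bash
python3 - <<'E'
from h import *
from scipy.optimize import least_squares
np.set_printoptions(precision=4,suppress=True)
T=lambda u,v:((u+.5)/5-.5+135,(v+.5)/5-.5+190)
S=lambda u,v:((u+.5)/5-.5+340,(v+.5)/5-.5+195)
# (cam,px,x,ysign,kind,z)
F=[('top',T(107,190),.016,1,'p',.036),('top',T(620,233),.016,-1,'p',.036),('top',T(55,420),-.096,1,'b',.012),('top',T(645,472),-.096,-1,'b',.012),('top',T(677,107),.079,-1,'b',.012),
('scene',S(55,135),-.096,-1,'b',.012),('scene',S(490,62),-.096,1,'b',.012),('scene',S(116,375),.079,-1,'b',.012),('scene',S(577,290),.079,1,'b',.012),('scene',S(520,190),.016,1,'p',.036)]
def P(q):
    x,y,a,wb,wp=q; out=[]
    for c,px,fx,s,k,z in F:
        fy=s*(wb if k=='b' else wp)
        out.append((c,px,[x+fx*np.cos(a)-fy*np.sin(a),y+fx*np.sin(a)+fy*np.cos(a),z]))
    return out
f=lambda q:np.concatenate([proj(c,p)[0]-px for c,px,p in P(q)])
r=least_squares(f,[.5,.25,0,.14,.125],x_scale=.01)
print(r.x,np.degrees(r.x[2])); print(r.fun.reshape(-1,2))
x,y,a=r.x[:3]
for n,l in(('n0',(0,-.084)),('n1',(0,0)),('n2',(0,.084))): print(n,x-l[1]*np.sin(a),y+l[1]*np.cos(a))
# check rail tips pairs
for s in(1,-1):
  print('tips proj',(proj('top',[x-.002*np.cos(a)-s*.042*np.sin(a),y+s*.042*np.cos(a),.031])[0]+.0-[135,190])*5)
print('knob',two((248.5,259),(409,244)), atz('top',(409,244),.089), atz('scene',(248.5,259),.089))
for c,z,p in((0,.065,[(363,213),(439,208),(446,278),(371,287)]),(0,0,[])):
    q=np.array([atz('top',u,z)[:2] for u in p]); print(q, q.mean(0) if len(q) else '')
print('handle',two((416.5,225.5),(198,206)))
print('free',atz('top',(316,285),0),atz('top',(267,285),0),atz('top',(363,287),0), 'brush',atz('top',(300,220),0))
E
```

```text
[ 0.546   0.2379 -0.0772  0.1449  0.1245] -4.424849671307305
[[-0.2746 -0.3415]
 [-0.2296 -0.5244]
 [-0.4342 -0.0287]
 [-0.173  -0.0532]
 [ 0.0232  0.8482]
 [-0.7196  0.2478]
 [-0.9447  0.022 ]
 [ 0.2431 -0.0638]
 [ 0.0029  0.1879]
 [-0.0113  0.0754]]
n0 0.5395544343564823 0.1541400881563534
n1 0.5460351562600891 0.23788971647557708
n2 0.552515878163696 0.3216393447948007
tips proj [269.8772 238.541 ]
tips proj [442.8517 252.8878]
knob (array([ 0.529 , -0.2356,  0.0899]), np.float64(0.002877914680705478)) [ 0.5289 -0.2372  0.089 ] [ 0.5288 -0.2342  0.089 ]
[[ 0.6037 -0.1335]
 [ 0.6174 -0.3134]
 [ 0.4525 -0.3275]
 [ 0.4311 -0.1517]] [ 0.5262 -0.2315]
[] 
handle (array([0.6003, 0.2346, 0.1717]), np.float64(0.002436428949848244))
free [ 0.438 -0.025  0.   ] [0.4372 0.0931 0.    ] [ 0.4338 -0.1384  0.    ] brush [0.5959 0.0149 0.    ]
```

```bash
cat >> h.py <<'E'
def go(x,y,z,yaw):
    "spin units (do first), then travel units in the tool frame after the spin"
    s=telemetry.get_state(); c=s['eef_rot'][2]
    d=(yaw-c+180)%360-180
    if d>90: d-=180
    if d<-90: d+=180
    a=np.radians(c+d); w=np.array([x,y,z])-s['tcp_pos']
    t=np.array([np.cos(a)*w[0]+np.sin(a)*w[1], np.sin(a)*w[0]-np.cos(a)*w[1], -w[2]])/.025
    print('spin',round(-d/5,2),'travel',np.round(t,2))
E
python3 - <<'E'
from h import *
go(.529,-.2355,.2346,-175.3)
E
```

```text
spin 3.47 travel [-12.27  14.65  -0.  ]
```

```bash
python3 -m handwheel '[{"grip":-1,"travel":[0,0,0],"spin":0.87},{"grip":-1,"travel":[0,0,0],"spin":0.87},{"grip":-1,"travel":[0,0,0],"spin":0.87},{"grip":-1,"travel":[0,0,0],"spin":0.86}]' | tail -3
python3 -m handwheel '[{"grip":-1,"travel":[-0.77,0.92,0],"spin":0},{"grip":-1,"travel":[-0.77,0.92,0],"spin":0},{"grip":-1,"travel":[-0.77,0.92,0],"spin":0},{"grip":-1,"travel":[-0.77,0.92,0],"spin":0},{"grip":-1,"travel":[-0.77,0.92,0],"spin":0},{"grip":-1,"travel":[-0.77,0.92,0],"spin":0},{"grip":-1,"travel":[-0.77,0.92,0],"spin":0},{"grip":-1,"travel":[-0.77,0.92,0],"spin":0}]' >/dev/null
python3 -m handwheel '[{"grip":-1,"travel":[-0.77,0.92,0],"spin":0},{"grip":-1,"travel":[-0.77,0.92,0],"spin":0},{"grip":-1,"travel":[-0.77,0.92,0],"spin":0},{"grip":-1,"travel":[-0.77,0.92,0],"spin":0},{"grip":-1,"travel":[-0.77,0.92,0],"spin":0},{"grip":-1,"travel":[-0.77,0.92,0],"spin":0},{"grip":-1,"travel":[-0.77,0.92,0],"spin":0},{"grip":-1,"travel":[-0.77,0.92,0],"spin":0}]'
python3 -c "
from h import *
go(.529,-.2355,.079,-175.3)"
```

```text
contact_force: [-0.5, -0.0, -0.2]
gripper_width: 0.0878
gripper_force: 0.0
time_s: 3.9
tcp_pos: [0.5307, -0.2328, 0.2347]
eef_rot: [-180.0, 0.0, -175.3]
contact_force: [-0.7, 1.4, 0.3]
gripper_width: 0.0877
gripper_force: 0.0
spin 0.0 travel [ 0.08 -0.1   6.23]
```

```bash
python3 -m handwheel '[{"grip":-1,"travel":[0.08,-0.1,0.9],"spin":0},{"grip":-1,"travel":[0,0,0.9],"spin":0},{"grip":-1,"travel":[0,0,0.9],"spin":0},{"grip":-1,"travel":[0,0,0.9],"spin":0},{"grip":-1,"travel":[0,0,0.9],"spin":0},{"grip":-1,"travel":[0,0,0.9],"spin":0},{"grip":-1,"travel":[0,0,0.83],"spin":0},{"grip":-1,"travel":[0,0,0],"spin":0}]' 25
python3 -m handwheel '[{"grip":1,"travel":[0,0,0],"spin":0},{"grip":1,"travel":[0,0,0],"spin":0},{"grip":1,"travel":[0,0,0],"spin":0},{"grip":1,"travel":[0,0,0],"spin":0},{"grip":1,"travel":[0,0,0],"spin":0},{"grip":1,"travel":[0,0,0],"spin":0}]' 25
```

```text
time_s: 4.9
tcp_pos: [0.5273, -0.2361, 0.0775]
eef_rot: [180.0, -0.2, -175.3]
contact_force: [0.4, -0.3, -0.5]
gripper_width: 0.0875
gripper_force: 0.0
time_s: 5.65
tcp_pos: [0.5284, -0.2363, 0.0788]
eef_rot: [-180.0, -0.0, -175.3]
contact_force: [0.2, -0.2, 0.5]
gripper_width: 0.0333
gripper_force: 0.0
```

```bash
python3 -m handwheel '[{"grip":1,"travel":[0,0,0],"spin":0},{"grip":1,"travel":[0,0,0],"spin":0},{"grip":1,"travel":[0,0,0],"spin":0},{"grip":1,"travel":[0,0,-0.2],"spin":0},{"grip":1,"travel":[0,0,-0.4],"spin":0},{"grip":1,"travel":[0,0,-0.6],"spin":0},{"grip":1,"travel":[0,0,-0.8],"spin":0},{"grip":1,"travel":[0,0,-0.8],"spin":0}]' 25
python3 -m handwheel '[{"grip":1,"travel":[0,0,-0.8],"spin":0},{"grip":1,"travel":[0,0,-0.6],"spin":0},{"grip":1,"travel":[0,0,0],"spin":0},{"grip":1,"travel":[0,0,0],"spin":0}]' 25
python3 -c "
from h import *
go(.425,-.02,.18,-175.3)"
```

```text
time_s: 6.65
tcp_pos: [0.5285, -0.2363, 0.1505]
eef_rot: [-180.0, 0.0, -175.3]
contact_force: [-0.5, -0.1, -1.9]
gripper_width: 0.0294
gripper_force: 25.0
time_s: 7.15
tcp_pos: [0.5279, -0.2361, 0.1832]
eef_rot: [180.0, -0.0, -175.3]
contact_force: [-0.2, -0.7, -3.2]
gripper_width: 0.0293
gripper_force: 25.0
spin -0.0 travel [3.4  8.95 0.13]
```

```bash
python3 -m handwheel '[{"grip":1,"travel":[0.1,0.3,0],"spin":0},{"grip":1,"travel":[0.3,0.7,0],"spin":0},{"grip":1,"travel":[0.3,0.8,0],"spin":0},{"grip":1,"travel":[0.3,0.8,0],"spin":0},{"grip":1,"travel":[0.3,0.8,0],"spin":0},{"grip":1,"travel":[0.3,0.8,0],"spin":0},{"grip":1,"travel":[0.3,0.8,0],"spin":0},{"grip":1,"travel":[0.3,0.8,0],"spin":0}]' >/dev/null
python3 -m handwheel '[{"grip":1,"travel":[0.3,0.8,0],"spin":0},{"grip":1,"travel":[0.3,0.8,0],"spin":0},{"grip":1,"travel":[0.3,0.8,0],"spin":0},{"grip":1,"travel":[0.3,0.7,0],"spin":0},{"grip":1,"travel":[0.2,0.3,0.5],"spin":0},{"grip":1,"travel":[0,0,0.9],"spin":0},{"grip":1,"travel":[0,0,0.9],"spin":0},{"grip":1,"travel":[0,0,0.9],"spin":0}]'
python3 -c "
from h import *
go(.425,-.02,.073,-175.3)"
```

```text
time_s: 9.15
tcp_pos: [0.4191, -0.0143, 0.1026]
eef_rot: [180.0, -0.0, -175.3]
contact_force: [0.9, 0.4, -3.8]
gripper_width: 0.0293
gripper_force: 25.0
spin 0.0 travel [-0.22 -0.25  1.18]
```

```bash
python3 -m handwheel '[{"grip":1,"travel":[0,0,0.4],"spin":0},{"grip":1,"travel":[0,0,0.3],"spin":0},{"grip":1,"travel":[0,0,0.2],"spin":0},{"grip":1,"travel":[0,0,0.1],"spin":0},{"grip":1,"travel":[0,0,0],"spin":0}]' 
python3 -m handwheel '[{"grip":1,"travel":[0,0,0.04],"spin":0},{"grip":1,"travel":[0,0,0.04],"spin":0},{"grip":1,"travel":[0,0,0],"spin":0}]'
```

```text
time_s: 9.78
tcp_pos: [0.42, -0.0144, 0.079]
eef_rot: [180.0, 0.0, -175.3]
contact_force: [0.3, 0.4, -1.9]
gripper_width: 0.0291
gripper_force: 25.0
time_s: 10.15
tcp_pos: [0.4199, -0.0144, 0.0768]
eef_rot: [180.0, 0.0, -175.3]
contact_force: [-0.2, 0.7, -3.2]
gripper_width: 0.0291
gripper_force: 25.0
```

```bash
python3 -m handwheel '[{"grip":1,"travel":[0,0,0.05],"spin":0},{"grip":1,"travel":[0,0,0.05],"spin":0},{"grip":1,"travel":[0,0,0.04],"spin":0},{"grip":1,"travel":[0,0,0],"spin":0},{"grip":1,"travel":[0,0,0],"spin":0}]'
```

```text
time_s: 10.78
tcp_pos: [0.4198, -0.0144, 0.0733]
eef_rot: [-180.0, -0.0, -175.3]
contact_force: [0.4, -0.5, -2.7]
gripper_width: 0.0291
gripper_force: 25.0
```

```bash
python3 -m handwheel '[{"grip":1,"travel":[0,0,0.03],"spin":0},{"grip":1,"travel":[0,0,0.03],"spin":0},{"grip":1,"travel":[0,0,0],"spin":0},{"grip":1,"travel":[0,0,0],"spin":0}]'
python3 -m handwheel '[{"grip":-0.2,"travel":[0,0,0],"spin":0},{"grip":-0.2,"travel":[0,0,0],"spin":0},{"grip":-0.2,"travel":[0,0,0],"spin":0},{"grip":-0.2,"travel":[0,0,0],"spin":0},{"grip":-0.2,"travel":[0,0,-0.8],"spin":0},{"grip":-0.2,"travel":[0,0,-1],"spin":0},{"grip":-0.2,"travel":[0,0,-1],"spin":0},{"grip":-0.2,"travel":[0,0,-1],"spin":0}]'
python3 - <<'E'
from h import *
for c in('top','scene'):
    shot(c,c+'1')
    for t in('foot0_c','foot1_c','cover_knob','tray_floor'):
        print(c,t,[(np.round(x['position'],1).tolist(),round(x['p'],2)) for x in models.find_in(c,t)[:5]])
t=cv2.imread('pics/top1.png');s=cv2.imread('pics/scene1.png')
a=cv2.resize(t[190:310,270:460],None,fx=4,fy=4,interpolation=cv2.INTER_CUBIC)
cv2.imwrite('pics/tray1.png',a)
E
```

```text
time_s: 11.28
tcp_pos: [0.42, -0.0144, 0.0727]
eef_rot: [-180.0, 0.0, -175.3]
contact_force: [-4.6, 1.3, 12.3]
gripper_width: 0.0292
gripper_force: 25.0
time_s: 12.28
tcp_pos: [0.4197, -0.0145, 0.1676]
eef_rot: [-180.0, -0.0, -175.3]
contact_force: [1.6, -0.4, -1.1]
gripper_width: 0.0527
gripper_force: 0.0
top foot0_c [([415.2, 232.6], 0.79)]
top foot1_c [([393.1, 261.6], 0.72)]
top cover_knob [([324.4, 315.5], 0.98)]
top tray_floor [([398.5, 244.6], 0.64)]
scene foot0_c [([244.8, 285.5], 0.68)]
scene foot1_c [([260.4, 258.2], 0.74)]
scene cover_knob [([313.9, 223.8], 0.69), ([256.4, 275.5], 0.3), ([168.0, 286.0], 0.17)]
scene tray_floor [([254.8, 273.1], 0.63)]
```

View pics/tray1.png

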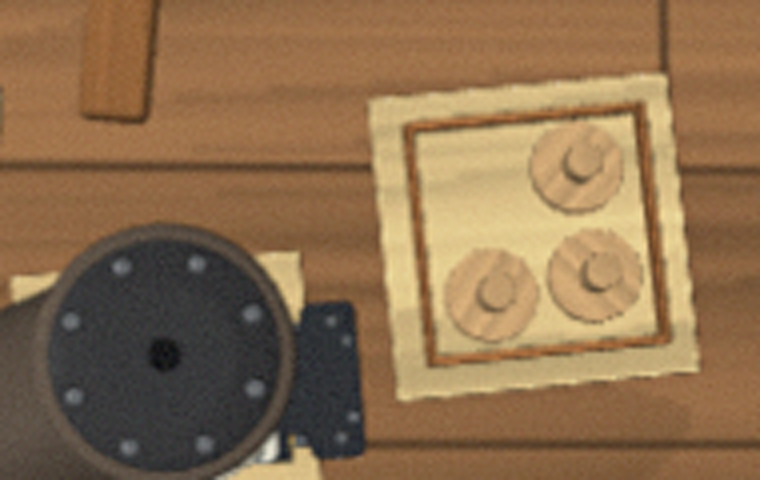

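View pics/scene1.png

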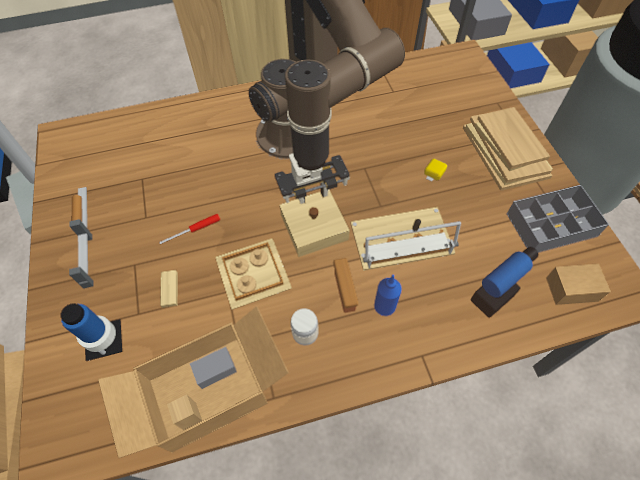

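Three feet stand in the tray, with peg tops in the tray crop at (585,161), (604,270) and (499,290). The cover stands upright on the bench between the tray and the fixture.

```bash
python3 - <<'E'
from h import *
np.set_printoptions(precision=4,suppress=True)
T=lambda u,v:((u+.5)/4-.5+270,(v+.5)/4-.5+190)
for n,a,b in(('A',(584,160),(576,168)),('B',(603,269),(595,276)),('C',(499,290),(492,295))):
    print(n,'pegtop',atz('top',T(*a),.052)[:2],'flange',atz('top',T(*b),.022)[:2])
q=np.array([atz('top',T(*p),.024)[:2] for p in((404,127),(642,104),(671,341),(429,365))]);print('wall',q,'c',q.mean(0))
q=np.array([atz('top',T(*p),.006)[:2] for p in((369,99),(667,75),(699,370),(399,400))]);print('plate c',q.mean(0))
x,y,a=.546,.2379,-.0772
def fix(P): d=P[:2]-[x,y]; return np.array([np.cos(a)*d[0]+np.sin(a)*d[1],-np.sin(a)*d[0]+np.cos(a)*d[1],P[2]-.012])
t5=lambda u,v:((u+.5)/5-.5+135,(v+.5)/5-.5+190)
s5=lambda u,v:((u+.5)/5-.5+340,(v+.5)/5-.5+195)
for n,s,t in(('tip',(392,127),(305,58)),('base',(376,178),(325,103)),('bar+y',(600,140),(30,84)),('bar-y',(137,218),(636,132))):
    P,e=two(s5(*s),t5(*t)); print(n,P,e,'fixture',fix(P))
print('bracket',fix(atz('top',t5(657,121),.03)),fix(atz('scene',s5(140,345),.03)),fix(atz('scene',s5(557,275),.03)))
E
```

```text
A pegtop [ 0.5673 -0.2591] flange [ 0.5665 -0.2592]
B pegtop [ 0.5028 -0.2697] flange [ 0.5013 -0.27  ]
C pegtop [ 0.4901 -0.208 ] flange [ 0.4895 -0.2077]
wall [[ 0.5902 -0.1551]
 [ 0.6055 -0.2997]
 [ 0.4623 -0.3154]
 [ 0.4474 -0.1695]] c [ 0.5263 -0.2349]
plate c [ 0.5274 -0.236 ]
tip [0.6043 0.2325 0.206 ] 0.00016860438946234292 fixture [ 0.0586 -0.0009  0.194 ]
base [0.5962 0.2366 0.1405] 0.002426291300610279 fixture [0.0501 0.0026 0.1285]
bar+y [0.6053 0.3721 0.1365] 0.0008346873633967338 fixture [0.0487 0.1383 0.1245]
bar-y [0.5838 0.098  0.1399] 0.003366102485689531 fixture [ 0.0485 -0.1365  0.1279]
bracket [ 0.0707 -0.1372  0.018 ] [ 0.0713 -0.1303  0.018 ] [0.075  0.1291 0.018 ]
```

```bash
python3 -c "
from h import *
go(.5669,-.2594,.1676,175.6)"
```

```text
spin 1.82 travel [-6.63 -9.31 -0.05]
```

```bash
python3 -m handwheel '[{"grip":0,"travel":[0,0,0],"spin":0.91},{"grip":0,"travel":[0,0,0],"spin":0.91},{"grip":0,"travel":[-0.6,-0.85,0],"spin":0},{"grip":0,"travel":[-0.6,-0.85,0],"spin":0},{"grip":0,"travel":[-0.6,-0.85,0],"spin":0},{"grip":0,"travel":[-0.6,-0.85,0],"spin":0},{"grip":0,"travel":[-0.6,-0.85,0],"spin":0},{"grip":0,"travel":[-0.6,-0.85,0],"spin":0}]' >/dev/null
python3 -m handwheel '[{"grip":0,"travel":[-0.6,-0.85,0],"spin":0},{"grip":0,"travel":[-0.6,-0.85,0],"spin":0},{"grip":0,"travel":[-0.6,-0.85,0],"spin":0},{"grip":0,"travel":[-0.6,-0.85,0],"spin":0},{"grip":0,"travel":[-0.6,-0.8,0],"spin":0},{"grip":0,"travel":[0,0,0],"spin":0},{"grip":0,"travel":[0,0,0],"spin":0}]'
python3 -c "
from h import *
for t in('foot0_c',): shot('scene'); print(t,[(np.round(x['position'],1).tolist(),round(x['p'],2)) for x in models.find_in('scene',t)[:5]])
print(proj('scene',[[.5669,-.2592,.029],[.502,-.27,.029],[.49,-.208,.029]]))
go(.5669,-.2594,.0345,175.6)"
```

```text
time_s: 14.65
tcp_pos: [0.566, -0.2587, 0.1661]
eef_rot: [180.0, -0.1, 175.6]
contact_force: [-0.8, 0.3, 0.1]
gripper_width: 0.0436
gripper_force: 0.0
foot0_c [([245.3, 284.1], 0.58), ([414.2, 230.7], 0.49), ([169.6, 286.4], 0.4)]
[[245.49833438 282.00426875]
 [237.88179098 264.05315462]
 [257.43382751 255.72627059]]
spin 0.0 travel [-0.03 -0.04  5.28]
```

```bash
python3 -m handwheel '[{"grip":0,"travel":[0,0,0.8],"spin":0},{"grip":0,"travel":[0,0,0.8],"spin":0},{"grip":0,"travel":[0,0,0.8],"spin":0},{"grip":0,"travel":[0,0,0.8],"spin":0},{"grip":0,"travel":[0,0,0.8],"spin":0},{"grip":0,"travel":[0,0,0.8],"spin":0},{"grip":0,"travel":[0,0,0.4],"spin":0},{"grip":0,"travel":[0,0,0.07],"spin":0}]' 
python3 -m handwheel '[{"grip":1,"travel":[0,0,0],"spin":0},{"grip":1,"travel":[0,0,0],"spin":0},{"grip":1,"travel":[0,0,0],"spin":0},{"grip":1,"travel":[0,0,0],"spin":0},{"grip":1,"travel":[0,0,0],"spin":0}]' 15
```

```text
time_s: 15.75
tcp_pos: [0.5663, -0.2586, 0.0348]
eef_rot: [180.0, -0.0, 175.6]
contact_force: [-0.7, -0.0, 0.0]
gripper_width: 0.0438
gripper_force: 0.0
time_s: 16.38
tcp_pos: [0.5669, -0.259, 0.0357]
eef_rot: [-180.0, 0.1, 175.6]
contact_force: [-2.1, 1.4, 5.0]
gripper_width: 0.0214
gripper_force: 15.0
```

```bash
python3 -m handwheel '[{"grip":1,"travel":[0,0,-0.3],"spin":0},{"grip":1,"travel":[0,0,-0.8],"spin":0},{"grip":1,"travel":[0,0,-0.9],"spin":0},{"grip":1,"travel":[0,0,-0.9],"spin":0},{"grip":1,"travel":[0,0,-0.9],"spin":0},{"grip":1,"travel":[0,0,-0.7],"spin":0},{"grip":1,"travel":[0,0,0],"spin":0}]' 
python3 -c "
from h import *
go(.5216,.1555,.150,175.6)"
```

```text
time_s: 17.25
tcp_pos: [0.5672, -0.2591, 0.149]
eef_rot: [-180.0, 0.1, 175.6]
contact_force: [0.1, 0.5, -0.3]
gripper_width: 0.0214
gripper_force: 15.0
spin 0.0 travel [ 3.09 16.39 -0.04]
```

```bash
python3 -m handwheel '[{"grip":1,"travel":[0.1,0.5,0],"spin":0},{"grip":1,"travel":[0.17,0.9,0],"spin":0},{"grip":1,"travel":[0.17,0.9,0],"spin":0},{"grip":1,"travel":[0.17,0.9,0],"spin":0},{"grip":1,"travel":[0.17,0.9,0],"spin":0},{"grip":1,"travel":[0.17,0.9,0],"spin":0},{"grip":1,"travel":[0.17,0.9,0],"spin":0},{"grip":1,"travel":[0.17,0.9,0],"spin":0}]' >/dev/null
python3 -m handwheel '[{"grip":1,"travel":[0.17,0.9,0],"spin":0},{"grip":1,"travel":[0.17,0.9,0],"spin":0},{"grip":1,"travel":[0.17,0.9,0],"spin":0},{"grip":1,"travel":[0.17,0.9,0],"spin":0},{"grip":1,"travel":[0.17,0.9,0],"spin":0},{"grip":1,"travel":[0.17,0.9,0],"spin":0},{"grip":1,"travel":[0.17,0.9,0],"spin":0},{"grip":1,"travel":[0.17,0.9,0],"spin":0}]' >/dev/null
python3 -m handwheel '[{"grip":1,"travel":[0.17,0.9,0],"spin":0},{"grip":1,"travel":[0.17,0.9,0],"spin":0},{"grip":1,"travel":[0.1,0.59,0],"spin":0},{"grip":1,"travel":[0,0,0],"spin":0},{"grip":1,"travel":[0,0,0],"spin":0},{"grip":1,"travel":[0,0,0],"spin":0}]'
python3 -c "
from h import *
go(.5216,.1555,.042,175.6)
shot('top','n0a'); t=cv2.imread('pics/n0a.png')
cv2.imwrite('pics/n0c.png',cv2.resize(t[190:300,135:285],None,fx=4,fy=4,interpolation=cv2.INTER_CUBIC))"
```

```text
time_s: 20.0
tcp_pos: [0.5209, 0.155, 0.1475]
eef_rot: [-180.0, -0.0, 175.6]
contact_force: [-0.2, 1.3, -0.6]
gripper_width: 0.0218
gripper_force: 15.0
spin -0.01 travel [-0.03  0.02  4.22]
```

```bash
python3 -m handwheel '[{"grip":1,"travel":[0,0,0.6],"spin":0},{"grip":1,"travel":[0,0,0.8],"spin":0},{"grip":1,"travel":[0,0,0.8],"spin":0},{"grip":1,"travel":[0,0,0.8],"spin":0},{"grip":1,"travel":[0,0,0.6],"spin":0},{"grip":1,"travel":[0,0,0.4],"spin":0},{"grip":1,"travel":[0,0,0.15],"spin":0},{"grip":1,"travel":[0,0,0],"spin":0}]'
python3 -m handwheel '[{"grip":1,"travel":[0,0,0.04],"spin":0},{"grip":1,"travel":[0,0,0.03],"spin":0},{"grip":1,"travel":[0,0,0],"spin":0}]'
```

```text
time_s: 21.05
tcp_pos: [0.5211, 0.1556, 0.0439]
eef_rot: [180.0, 0.0, 175.6]
contact_force: [0.6, 0.8, -0.3]
gripper_width: 0.0213
gripper_force: 15.0
time_s: 21.42
tcp_pos: [0.521, 0.1556, 0.0423]
eef_rot: [180.0, 0.0, 175.6]
contact_force: [0.9, -0.3, -1.0]
gripper_width: 0.0217
gripper_force: 15.0
```

```bash
python3 -m handwheel '[{"grip":1,"travel":[0,0,0.04],"spin":0},{"grip":1,"travel":[0,0,0],"spin":0},{"grip":0,"travel":[0,0,0],"spin":0},{"grip":0,"travel":[0,0,0],"spin":0},{"grip":0,"travel":[0,0,0],"spin":0},{"grip":0,"travel":[0,0,-0.5],"spin":0},{"grip":0,"travel":[0,0,-0.8],"spin":0},{"grip":0,"travel":[0,0,-0.8],"spin":0}]'
python3 -m handwheel '[{"grip":1,"travel":[0.8,0,0],"spin":0},{"grip":1,"travel":[0.9,0,0],"spin":0},{"grip":1,"travel":[0,0,0],"spin":0},{"grip":1,"travel":[0,0,0],"spin":0},{"grip":1,"travel":[0,0,0],"spin":0},{"grip":1,"travel":[0,0,0],"spin":0},{"grip":1,"travel":[0,0,0],"spin":0}]'
python3 -c "
from h import *
a=-.0772
go(.5396-.060*np.cos(a),.1541-.06*np.sin(a),.024,175.6)
shot('scene','n0s'); t=cv2.imread('pics/n0s.png')
cv2.imwrite('pics/n0sc.png',cv2.resize(t[180:280,330:475],None,fx=5,fy=5,interpolation=cv2.INTER_CUBIC))"
```

```text
time_s: 22.42
tcp_pos: [0.5211, 0.1556, 0.0949]
eef_rot: [180.0, 0.0, 175.6]
contact_force: [-0.1, 0.3, 0.3]
gripper_width: 0.0439
gripper_force: 0.0
time_s: 23.3
tcp_pos: [0.4787, 0.1587, 0.0934]
eef_rot: [-180.0, -0.0, 175.6]
contact_force: [0.1, 0.2, -0.3]
gripper_width: 0.0004
gripper_force: 0.0
spin -0.0 travel [-0.04  0.    2.78]
```

View pics/n0sc.png

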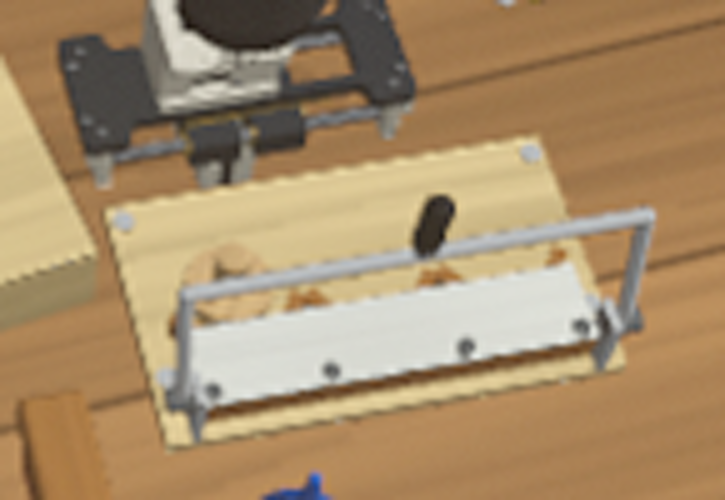

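The foot stands upright at the mouth of nest 0 (crop ≈(228,280)), just short of the keeper, and the closed fingers are in front of it. Next I lower them and push on the flange.

```bash
python3 -m handwheel '[{"grip":1,"travel":[0,0,0.7],"spin":0},{"grip":1,"travel":[0,0,0.8],"spin":0},{"grip":1,"travel":[0,0,0.8],"spin":0},{"grip":1,"travel":[0,0,0.4],"spin":0},{"grip":1,"travel":[0,0,0.05],"spin":0},{"grip":1,"travel":[0,0,0],"spin":0}]'
python3 -m handwheel '[{"grip":1,"travel":[-0.2,0,0],"spin":0},{"grip":1,"travel":[-0.2,0,0],"spin":0},{"grip":1,"travel":[-0.2,0,0],"spin":0},{"grip":1,"travel":[-0.1,0,0],"spin":0},{"grip":1,"travel":[-0.08,0,0],"spin":0},{"grip":1,"travel":[0,0,0],"spin":0}]'
python3 -m handwheel '[{"grip":1,"travel":[-0.04,0,0],"spin":0},{"grip":1,"travel":[-0.04,0,0],"spin":0},{"grip":1,"travel":[0,0,0],"spin":0}]'
```

```text
time_s: 24.1
tcp_pos: [0.4789, 0.159, 0.0253]
eef_rot: [180.0, 0.0, 175.6]
contact_force: [0.4, 0.9, 0.3]
gripper_width: 0.0005
gripper_force: 0.0
time_s: 24.85
tcp_pos: [0.4981, 0.1573, 0.0247]
eef_rot: [-180.0, -0.0, 175.6]
contact_force: [0.4, -0.7, 0.0]
gripper_width: 0.0003
gripper_force: 0.0
time_s: 25.22
tcp_pos: [0.4993, 0.157, 0.0246]
eef_rot: [-180.0, -0.1, 175.6]
contact_force: [-5.1, 1.9, 1.7]
gripper_width: 0.0009
gripper_force: 2.3
```

```bash
python3 -m handwheel '[{"grip":1,"travel":[-0.05,0,0],"spin":0},{"grip":1,"travel":[-0.05,0,0],"spin":0},{"grip":1,"travel":[0,0,0],"spin":0}]'
python3 -c "
from h import *
shot('top','n0t'); t=cv2.imread('pics/n0t.png')
shot('scene','n0s2'); s=cv2.imread('pics/n0s2.png')
a=cv2.resize(t[200:270,150:290],None,fx=4,fy=4,interpolation=cv2.INTER_CUBIC)
b=cv2.resize(s[210:280,340:480],None,fx=4,fy=4,interpolation=cv2.INTER_CUBIC)
cv2.imwrite('pics/n0cmp.png',np.vstack([a,b]))
print([(proj('top',[.5396,.1541,z])[0]-[150,200])*4 for z in(.058,.028)],(proj('scene',[.5396,.1541,.058])[0]-[340,210])*4+[0,280])"
```

```text
time_s: 25.6
tcp_pos: [0.4997, 0.1564, 0.0242]
eef_rot: [-179.9, -0.2, 175.6]
contact_force: [-14.1, 5.2, 6.7]
gripper_width: 0.0004
gripper_force: 7.3
[array([358.91266171, 159.37952606]), array([364.7654776 , 165.27505988])] [149.63444073 384.3286881 ]
```

View pics/n0cmp.png

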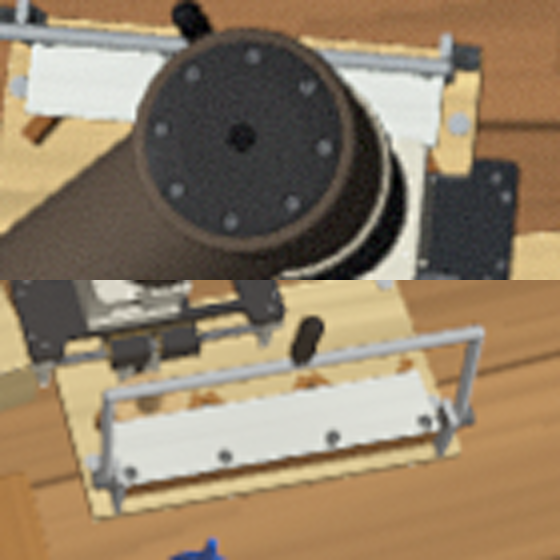

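Pushing gave a stiff stop (14 N for 0.4 mm), and the peg sits under the crossbar at the expected place in the scene view. I back off and go for foot B, checking nest 0 from the top view on the way.

```bash
python3 -m handwheel '[{"grip":1,"travel":[0.4,0,0],"spin":0},{"grip":1,"travel":[0.4,0,-0.2],"spin":0},{"grip":0,"travel":[0,0,-1],"spin":0},{"grip":0,"travel":[0,0,-1],"spin":0},{"grip":0,"travel":[0,0,-1],"spin":0},{"grip":0,"travel":[0,0,-1],"spin":0},{"grip":0,"travel":[0,0,-1],"spin":0},{"grip":0,"travel":[0,0,0],"spin":0}]'
python3 -c "
from h import *
go(.502,-.2700,.150,175.6)"
```

```text
time_s: 26.7
tcp_pos: [0.4836, 0.1593, 0.1573]
eef_rot: [179.8, 0.2, 175.6]
contact_force: [1.0, -0.6, 0.3]
gripper_width: 0.0437
gripper_force: 0.0
spin 0.0 travel [ -2.05 -17.06   0.29]
```

```bash
python3 -m handwheel '[{"grip":0,"travel":[-0.05,-0.5,0],"spin":0},{"grip":0,"travel":[-0.1,-0.9,0],"spin":0},{"grip":0,"travel":[-0.11,-0.9,0],"spin":0},{"grip":0,"travel":[-0.11,-0.9,0],"spin":0},{"grip":0,"travel":[-0.11,-0.9,0],"spin":0},{"grip":0,"travel":[-0.11,-0.9,0],"spin":0},{"grip":0,"travel":[-0.11,-0.9,0],"spin":0},{"grip":0,"travel":[-0.11,-0.9,0],"spin":0}]' >/dev/null
python3 -m handwheel '[{"grip":0,"travel":[-0.11,-0.9,0],"spin":0},{"grip":0,"travel":[-0.11,-0.9,0],"spin":0},{"grip":0,"travel":[-0.11,-0.9,0],"spin":0},{"grip":0,"travel":[-0.11,-0.9,0],"spin":0},{"grip":0,"travel":[-0.11,-0.9,0],"spin":0},{"grip":0,"travel":[-0.11,-0.9,0],"spin":0},{"grip":0,"travel":[-0.11,-0.9,0],"spin":0},{"grip":0,"travel":[-0.11,-0.9,0],"spin":0}]' >/dev/null
python3 -m handwheel '[{"grip":0,"travel":[-0.11,-0.9,0],"spin":0},{"grip":0,"travel":[-0.11,-0.9,0],"spin":0},{"grip":0,"travel":[-0.11,-0.9,0],"spin":0},{"grip":0,"travel":[-0.11,-0.36,0.29],"spin":0},{"grip":0,"travel":[0,0,0],"spin":0},{"grip":0,"travel":[0,0,0],"spin":0}]'
python3 -c "
from h import *
go(.502,-.27,.0345,175.6)
shot('top','b1t'); t=cv2.imread('pics/b1t.png')
shot('scene','b1s'); s=cv2.imread('pics/b1s.png')
a=cv2.resize(t[200:270,150:290],None,fx=4,fy=4,interpolation=cv2.INTER_CUBIC)
b=cv2.resize(s[230:300,200:340],None,fx=4,fy=4,interpolation=cv2.INTER_CUBIC)
cv2.imwrite('pics/b1.png',np.vstack([a,b]))
print((proj('scene',[[.502,-.27,.052],[.49,-.208,.052]])-[200,230])*4+[0,280])"
```

```text
time_s: 29.45
tcp_pos: [0.5025, -0.2704, 0.1471]
eef_rot: [180.0, -0.1, 175.6]
contact_force: [0.0, 0.4, -0.0]
gripper_width: 0.0436
gripper_force: 0.0
spin 0.0 travel [0.02 0.02 4.51]
[[146.45845393 401.35411059]
 [225.82710468 367.72439453]]
```

View pics/b1.png

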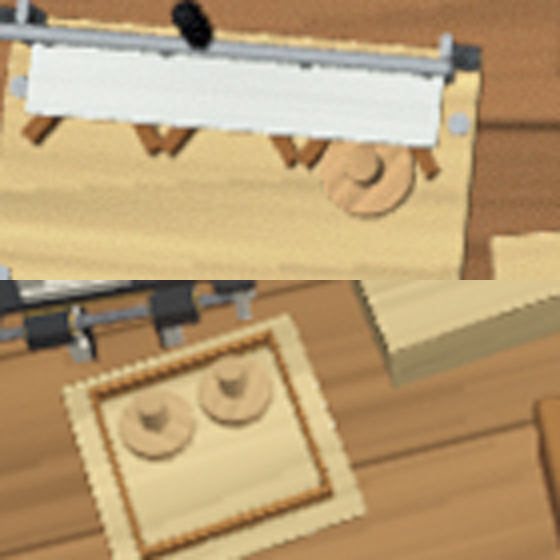

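The foot in nest 0 sits under the keeper, flange centre near (367,167) in the crop. I predicted (365,165), so I check it numerically with an edge fit. The two feet left in the tray are where I expected them.

```bash
cat >> h.py <<'E'
from scipy.ndimage import map_coordinates
from scipy.optimize import minimize
N1=np.array([.546,.2379]); FA=-.0772
FR=np.array([[np.cos(FA),-np.sin(FA)],[np.sin(FA),np.cos(FA)]])
def circ(img,cam,x,y,z,r,angs):
    "fit centre of a circle of radius r at height z by edge contrast along the arc"
    im=img.astype(float)
    def f(q):
        def s(rr): 
            P=np.c_[q[0]+rr*np.cos(angs),q[1]+rr*np.sin(angs),np.full(len(angs),z)]
            p=proj(cam,P)
            return np.stack([map_coordinates(im[:,:,k],[p[:,1],p[:,0]],order=1) for k in range(3)],1)
        return -np.linalg.norm(s(r-.0025)-s(r+.0025),axis=1).clip(0,60).mean()
    g=[(f((x+a,y+b)),x+a,y+b) for a in np.arange(-.006,.0061,.001) for b in np.arange(-.006,.0061,.001)]
    g=min(g); m=minimize(f,g[1:],method='Nelder-Mead',options=dict(initial_simplex=[g[1:],(g[1]+.001,g[2]),(g[1],g[2]+.001)]))
    return m.x,-m.fun
E
python3 - <<'E'
from h import *
np.set_printoptions(precision=4,suppress=True)
im=cv2.imread('pics/b1t.png'); aa=np.radians(np.arange(110,250,4))-.077
for z,r in((.028,.028),):
    c,v=circ(im,'top',.5396,.1541,z,r,aa); print('nest0 foot',c,v,'fix',FR.T@(c-N1)-[0,-.084])
im0=cv2.imread('pics/top1.png')
for n,p in(('A',(.5669,-.259)),('B',(.502,-.27)),('C',(.49,-.208))):
    print(n,circ(im0,'top',*p,.022,.028,np.radians(np.arange(0,360,8))))
    # reference: foot A was gripped with TCP at .5669,-.2590
E
```

```text
nest0 foot [0.535  0.1513] 49.61419590422392 fix [-0.0043 -0.0032]
A (array([ 0.567 , -0.2587]), np.float64(42.220078290799165))
B (array([ 0.5009, -0.2692]), np.float64(49.99567768929357))
C (array([ 0.4886, -0.207 ]), np.float64(43.88340139279909))
```

```bash
python3 -m handwheel '[{"grip":0,"travel":[0.02,0.02,0.6],"spin":0},{"grip":0,"travel":[0,0,0.8],"spin":0},{"grip":0,"travel":[0,0,0.8],"spin":0},{"grip":0,"travel":[0,0,0.8],"spin":0},{"grip":0,"travel":[0,0,0.8],"spin":0},{"grip":0,"travel":[0,0,0.5],"spin":0},{"grip":0,"travel":[0,0,0.18],"spin":0},{"grip":0,"travel":[0,0,0],"spin":0}]' 
python3 -m handwheel '[{"grip":1,"travel":[0,0,0],"spin":0},{"grip":1,"travel":[0,0,0],"spin":0},{"grip":1,"travel":[0,0,0],"spin":0},{"grip":1,"travel":[0,0,0],"spin":0},{"grip":1,"travel":[0,0,0],"spin":0}]' 15
python3 -m handwheel '[{"grip":1,"travel":[0,0,-0.3],"spin":0},{"grip":1,"travel":[0,0,-0.8],"spin":0},{"grip":1,"travel":[0,0,-0.9],"spin":0},{"grip":1,"travel":[0,0,-0.9],"spin":0},{"grip":1,"travel":[0,0,-0.9],"spin":0},{"grip":1,"travel":[0,0,-0.7],"spin":0},{"grip":1,"travel":[0,0,0],"spin":0}]' 
python3 -c "
from h import *
p=N1+FR@[-.021,-.0033]; print(p)
go(*p,.150,175.6)
p=N1+FR@[-.021,-.0033+.084]; print(p)"
```

```text
time_s: 30.55
tcp_pos: [0.5025, -0.2702, 0.0355]
eef_rot: [-180.0, -0.0, 175.6]
contact_force: [0.7, -0.4, 0.4]
gripper_width: 0.0439
gripper_force: 0.0
time_s: 31.18
tcp_pos: [0.5027, -0.2703, 0.036]
eef_rot: [-180.0, 0.0, 175.6]
contact_force: [-1.5, 1.2, 4.6]
gripper_width: 0.0215
gripper_force: 15.0
time_s: 32.05
tcp_pos: [0.5032, -0.2705, 0.1496]
eef_rot: [-180.0, 0.2, 175.6]
contact_force: [-0.5, 0.0, 0.1]
gripper_width: 0.0217
gripper_force: 15.0
[0.52480804 0.23622942]
spin 0.0 travel [ 6.900e-01  2.027e+01 -2.000e-02]
[0.5312864  0.31997923]
```

```bash
python3 -m handwheel '[{"grip":1,"travel":[0.03,0.5,0],"spin":0},{"grip":1,"travel":[0.03,0.9,0],"spin":0},{"grip":1,"travel":[0.03,0.9,0],"spin":0},{"grip":1,"travel":[0.03,0.9,0],"spin":0},{"grip":1,"travel":[0.03,0.9,0],"spin":0},{"grip":1,"travel":[0.03,0.9,0],"spin":0},{"grip":1,"travel":[0.03,0.9,0],"spin":0},{"grip":1,"travel":[0.03,0.9,0],"spin":0}]' >/dev/null
python3 -m handwheel '[{"grip":1,"travel":[0.03,0.9,0],"spin":0},{"grip":1,"travel":[0.03,0.9,0],"spin":0},{"grip":1,"travel":[0.03,0.9,0],"spin":0},{"grip":1,"travel":[0.03,0.9,0],"spin":0},{"grip":1,"travel":[0.03,0.9,0],"spin":0},{"grip":1,"travel":[0.03,0.9,0],"spin":0},{"grip":1,"travel":[0.03,0.9,0],"spin":0},{"grip":1,"travel":[0.03,0.9,0],"spin":0}]' >/dev/null
python3 -m handwheel '[{"grip":1,"travel":[0.03,0.9,0],"spin":0},{"grip":1,"travel":[0.03,0.9,0],"spin":0},{"grip":1,"travel":[0.03,0.9,0],"spin":0},{"grip":1,"travel":[0.03,0.9,0],"spin":0},{"grip":1,"travel":[0.03,0.9,0],"spin":0},{"grip":1,"travel":[0.03,0.9,0],"spin":0},{"grip":1,"travel":[0.03,0.87,0],"spin":0},{"grip":1,"travel":[0,0,0],"spin":0}]' >/dev/null
python3 -m handwheel '[{"grip":1,"travel":[0,0,0.6],"spin":0},{"grip":1,"travel":[0,0,0.8],"spin":0},{"grip":1,"travel":[0,0,0.8],"spin":0},{"grip":1,"travel":[0,0,0.8],"spin":0},{"grip":1,"travel":[0,0,0],"spin":0},{"grip":1,"travel":[0,0,0],"spin":0}]'
python3 -c "
from h import *
go(*(N1+FR@[-.021,-.0033]),.0425,175.6)"
```

```text
time_s: 35.8
tcp_pos: [0.5244, 0.236, 0.0733]
eef_rot: [-180.0, 0.0, 175.6]
contact_force: [0.4, -0.4, -0.6]
gripper_width: 0.0218
gripper_force: 15.0
spin -0.0 travel [-0.02  0.01  1.23]
```

Lower, release, lift, back off and close, then lower in front and push.

```bash
python3 -m handwheel '[{"grip":1,"travel":[0,0,0.6],"spin":0},{"grip":1,"travel":[0,0,0.4],"spin":0},{"grip":1,"travel":[0,0,0.2],"spin":0},{"grip":1,"travel":[0,0,0.05],"spin":0},{"grip":1,"travel":[0,0,0],"spin":0}]'
python3 -m handwheel '[{"grip":1,"travel":[0,0,0.03],"spin":0},{"grip":1,"travel":[0,0,0],"spin":0},{"grip":0,"travel":[0,0,0],"spin":0},{"grip":0,"travel":[0,0,0],"spin":0},{"grip":0,"travel":[0,0,0],"spin":0},{"grip":0,"travel":[0,0,-0.5],"spin":0},{"grip":0,"travel":[0,0,-0.8],"spin":0},{"grip":0,"travel":[0,0,-0.8],"spin":0}]'
python3 -m handwheel '[{"grip":1,"travel":[0.8,0,0],"spin":0},{"grip":1,"travel":[0.9,0,0],"spin":0},{"grip":1,"travel":[0,0,0],"spin":0},{"grip":1,"travel":[0,0,0],"spin":0},{"grip":1,"travel":[0,0,0],"spin":0},{"grip":1,"travel":[0,0,0],"spin":0},{"grip":1,"travel":[0,0,0],"spin":0}]'
python3 -m handwheel '[{"grip":1,"travel":[0,0,0.7],"spin":0},{"grip":1,"travel":[0,0,0.8],"spin":0},{"grip":1,"travel":[0,0,0.8],"spin":0},{"grip":1,"travel":[0,0,0.4],"spin":0},{"grip":1,"travel":[0,0,0],"spin":0},{"grip":1,"travel":[0,0,0],"spin":0}]'
python3 -c "
from h import *
go(*(N1+FR@[-.0415,-.0033]),.0245,175.6)"
```

```text
time_s: 36.42
tcp_pos: [0.5242, 0.2363, 0.0418]
eef_rot: [-180.0, 0.0, 175.6]
contact_force: [1.0, -0.0, 0.4]
gripper_width: 0.0215
gripper_force: 15.0
time_s: 37.42
tcp_pos: [0.5243, 0.2364, 0.0949]
eef_rot: [180.0, 0.0, 175.6]
contact_force: [0.6, 0.3, -0.2]
gripper_width: 0.044
gripper_force: 0.0
time_s: 38.3
tcp_pos: [0.4819, 0.2394, 0.0934]
eef_rot: [-180.0, -0.0, 175.6]
contact_force: [0.4, 0.4, -0.3]
gripper_width: 0.0004
gripper_force: 0.0
time_s: 39.05
tcp_pos: [0.4822, 0.2399, 0.0267]
eef_rot: [180.0, 0.0, 175.6]
contact_force: [-0.1, -0.2, 0.2]
gripper_width: 0.0003
gripper_force: 0.0
spin 0.0 travel [-0.89 -0.01  0.09]
```

```bash
python3 -m handwheel '[{"grip":1,"travel":[-0.2,0,0.05],"spin":0},{"grip":1,"travel":[-0.2,0,0],"spin":0},{"grip":1,"travel":[-0.2,0,0],"spin":0},{"grip":1,"travel":[-0.15,0,0],"spin":0},{"grip":1,"travel":[-0.1,0,0],"spin":0},{"grip":1,"travel":[0,0,0],"spin":0}]'
for i in 1 2; do python3 -m handwheel '[{"grip":1,"travel":[-0.05,0,0],"spin":0},{"grip":1,"travel":[-0.05,0,0],"spin":0},{"grip":1,"travel":[0,0,0],"spin":0}]' | sed -n '2p;4p'; done
python3 -c "
from h import *
print(FR.T@(telemetry.get_state()['tcp_pos'][:2]-N1))"
```

```text
time_s: 39.8
tcp_pos: [0.5031, 0.2379, 0.0248]
eef_rot: [180.0, 0.0, 175.6]
contact_force: [-1.2, -0.2, -0.2]
gripper_width: 0.0004
gripper_force: 0.0
tcp_pos: [0.5054, 0.2377, 0.0248]
contact_force: [0.0, 1.5, 0.6]
tcp_pos: [0.506, 0.2374, 0.0245]
contact_force: [-11.4, 4.6, 5.5]
[-0.03980263 -0.00361177]
```

Nest 1 stops at the same fixture x (−39.8 mm) as nest 0 did (−40.0 mm), so both look home. On to foot C.

```bash
python3 -m handwheel '[{"grip":1,"travel":[0.4,0,0],"spin":0},{"grip":1,"travel":[0.4,0,-0.2],"spin":0},{"grip":0,"travel":[0,0,-1],"spin":0},{"grip":0,"travel":[0,0,-1],"spin":0},{"grip":0,"travel":[0,0,-1],"spin":0},{"grip":0,"travel":[0,0,-1],"spin":0},{"grip":0,"travel":[0,0,-1],"spin":0},{"grip":0,"travel":[0,0,0],"spin":0}]'
python3 -c "
from h import *
shot('scene')
print([(np.round(x['position'],1).tolist(),round(x['p'],2)) for x in models.find_in('scene','foot0_c')[:5]], proj('scene',[.4895,-.208,.029]))
go(.4897,-.2078,.150,175.6)"
```

```text
time_s: 41.55
tcp_pos: [0.4888, 0.2399, 0.1574]
eef_rot: [179.8, 0.2, 175.6]
contact_force: [-1.1, 0.8, -0.3]
gripper_width: 0.0435
gripper_force: 0.0
[] [[257.40074632 255.58731107]]
spin -0.0 travel [ -1.45 -17.81   0.2 ]
```

```bash
python3 -m handwheel '[{"grip":0,"travel":[-0.05,-0.5,0],"spin":0},{"grip":0,"travel":[-0.07,-0.9,0],"spin":0},{"grip":0,"travel":[-0.07,-0.9,0],"spin":0},{"grip":0,"travel":[-0.07,-0.9,0],"spin":0},{"grip":0,"travel":[-0.07,-0.9,0],"spin":0},{"grip":0,"travel":[-0.07,-0.9,0],"spin":0},{"grip":0,"travel":[-0.07,-0.9,0],"spin":0},{"grip":0,"travel":[-0.07,-0.9,0],"spin":0}]' >/dev/null
python3 -m handwheel '[{"grip":0,"travel":[-0.07,-0.9,0],"spin":0},{"grip":0,"travel":[-0.07,-0.9,0],"spin":0},{"grip":0,"travel":[-0.07,-0.9,0],"spin":0},{"grip":0,"travel":[-0.07,-0.9,0],"spin":0},{"grip":0,"travel":[-0.07,-0.9,0],"spin":0},{"grip":0,"travel":[-0.07,-0.9,0],"spin":0},{"grip":0,"travel":[-0.07,-0.9,0],"spin":0},{"grip":0,"travel":[-0.07,-0.9,0],"spin":0}]' >/dev/null
python3 -m handwheel '[{"grip":0,"travel":[-0.07,-0.9,0],"spin":0},{"grip":0,"travel":[-0.07,-0.9,0],"spin":0},{"grip":0,"travel":[-0.07,-0.9,0],"spin":0},{"grip":0,"travel":[-0.07,-0.9,0.2],"spin":0},{"grip":0,"travel":[0,-0.21,0],"spin":0},{"grip":0,"travel":[0,0,0],"spin":0},{"grip":0,"travel":[0,0,0],"spin":0}]'
python3 -c "
from h import *
go(.4897,-.2078,.0345,175.6)
for c in('scene','top'):
  shot(c,'c1'+c)
  print(c,[(np.round(x['position'],1).tolist(),round(x['p'],2)) for x in models.find_in(c,'foot0_c')[:5]])
im=cv2.imread('pics/c1top.png'); aa=np.radians(np.arange(110,250,4))-.077
for k in(-1,0):
  p=N1+FR@[-.004,-.0033+.084*k]; c,v=circ(im,'top',*p,.028,.028,aa); print(k,FR.T@(c-N1)-[0,.084*k],v)
b=cv2.resize(cv2.imread('pics/c1scene.png')[230:300,200:340],None,fx=4,fy=4,interpolation=cv2.INTER_CUBIC)
a=cv2.resize(im[200:270,150:290],None,fx=4,fy=4,interpolation=cv2.INTER_CUBIC)
cv2.imwrite('pics/c1.png',np.vstack([a,b]))
print((proj('scene',[.4897,-.2078,.052])-[200,230])*4+[0,280])
"
```

```text
time_s: 44.52
tcp_pos: [0.4882, -0.2072, 0.15]
eef_rot: [180.0, 0.0, 175.6]
contact_force: [0.5, -0.4, -1.0]
gripper_width: 0.0436
gripper_force: 0.0
spin 0.0 travel [-0.06 -0.02  4.62]
scene [([404.5, 239.9], 0.68), ([376.4, 242.2], 0.62)]
top [([242.0, 245.7], 0.88)]
-1 [-0.00399038 -0.00131632] 48.90015455497897
0 [-0.00451807 -0.00304542] 45.269275539521225
[[226.01080298 367.32385742]]
```

View pics/c1.png

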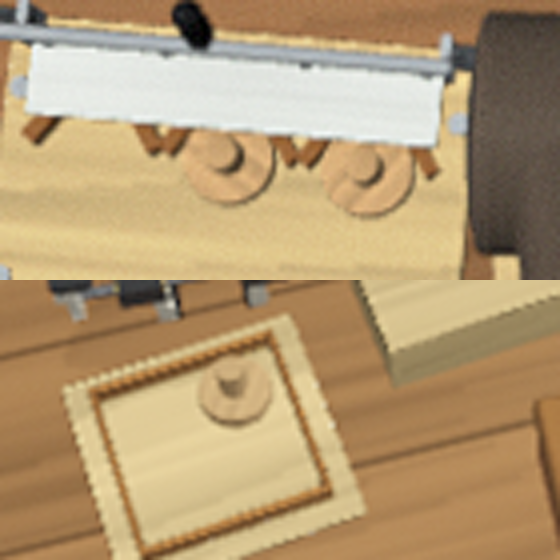

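The top crop shows the feet in nests 0 and 1 at equivalent spots under the keeper. Foot C is in place at (233,385). I zoom in with an overlay to check the contact with both rails.

```bash
python3 - <<'E'
from h import *
im=cv2.imread('pics/c1top.png')
k=8; u0,v0,w,h=183,215,80,45
z=cv2.resize(im[v0:v0+h,u0:u0+w],None,fx=k,fy=k,interpolation=cv2.INTER_CUBIC)
out=np.zeros((h*k+0,w*k,3),np.uint8)
px=lambda P:np.int32(((proj('top',P)-[u0,v0]+.5)*k-.5).round())
W=lambda l,z:np.r_[N1+FR@np.array(l),z]
for i,off in enumerate(([-.0042,-.0025],[0,-.0025])):
  o=z.copy() if i==0 else o
  col=[(0,0,255),(255,0,0)][i]
  for c in(0,-.084):
    for s in(1,-1):
      for dw in(0,.01):
        n=np.array([np.sin(.6109),s*np.cos(.6109)])*dw
        a=np.array([-.002,s*.0355])+n; b=a+np.array([np.cos(.6109),-s*np.sin(.6109)])*.02
        p=px([W(a+off+[0,c],.031),W(b+off+[0,c],.031)]); cv2.line(o,tuple(p[0]),tuple(p[1]),col,1)
cv2.imwrite('pics/ov.png',np.vstack([z[:, :],o])[:,:])
print(np.vstack([z,o]).shape)
E
```

```text
(720, 640, 3)
```

```bash
python3 -c "
import cv2;a=cv2.imread('pics/ov.png');cv2.imwrite('pics/ov2.png',cv2.resize(a,(533,600),interpolation=cv2.INTER_AREA))"
```

```text
(no output)
```

View pics/ov2.png

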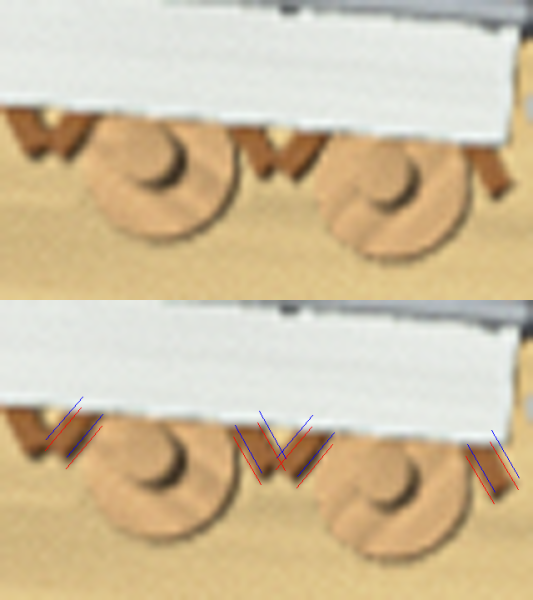

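The zoom shows both flanges nestled against both rails (nest 1 flange at (165,165), nest 0 at (395,185), top half). The shadow at lower right explains the bias in the circle fit. I carry on with foot C.

```bash
python3 -m handwheel '[{"grip":0,"travel":[-0.06,-0.02,0.7],"spin":0},{"grip":0,"travel":[0,0,0.8],"spin":0},{"grip":0,"travel":[0,0,0.8],"spin":0},{"grip":0,"travel":[0,0,0.8],"spin":0},{"grip":0,"travel":[0,0,0.8],"spin":0},{"grip":0,"travel":[0,0,0.5],"spin":0},{"grip":0,"travel":[0,0,0.2],"spin":0},{"grip":0,"travel":[0,0,0],"spin":0}]' 
python3 -m handwheel '[{"grip":1,"travel":[0,0,0],"spin":0},{"grip":1,"travel":[0,0,0],"spin":0},{"grip":1,"travel":[0,0,0],"spin":0},{"grip":1,"travel":[0,0,0],"spin":0},{"grip":1,"travel":[0,0,0],"spin":0}]' 15
python3 -m handwheel '[{"grip":1,"travel":[0,0,-0.3],"spin":0},{"grip":1,"travel":[0,0,-0.8],"spin":0},{"grip":1,"travel":[0,0,-0.9],"spin":0},{"grip":1,"travel":[0,0,-0.9],"spin":0},{"grip":1,"travel":[0,0,-0.9],"spin":0},{"grip":1,"travel":[0,0,-0.7],"spin":0},{"grip":1,"travel":[0,0,0],"spin":0}]' 
python3 -c "
from h import *
go(*(N1+FR@[-.021,-.0033+.084]),.150,175.6)"
```

```text
time_s: 45.72
tcp_pos: [0.4899, -0.2081, 0.0349]
eef_rot: [-180.0, -0.0, 175.6]
contact_force: [0.6, 0.2, -0.2]
gripper_width: 0.0436
gripper_force: 0.0
time_s: 46.35
tcp_pos: [0.49, -0.2082, 0.0352]
eef_rot: [-180.0, 0.0, 175.6]
contact_force: [-1.5, 0.8, 5.2]
gripper_width: 0.0216
gripper_force: 15.0
time_s: 47.22
tcp_pos: [0.4904, -0.2082, 0.1487]
eef_rot: [180.0, 0.2, 175.6]
contact_force: [0.8, 0.6, -0.7]
gripper_width: 0.0217
gripper_force: 15.0
spin -0.0 travel [-1.000e-02  2.119e+01 -5.000e-02]
```

```bash
python3 -m handwheel '[{"grip":1,"travel":[0,0.5,0],"spin":0},{"grip":1,"travel":[0,0.9,0],"spin":0},{"grip":1,"travel":[0,0.9,0],"spin":0},{"grip":1,"travel":[0,0.9,0],"spin":0},{"grip":1,"travel":[0,0.9,0],"spin":0},{"grip":1,"travel":[0,0.9,0],"spin":0},{"grip":1,"travel":[0,0.9,0],"spin":0},{"grip":1,"travel":[0,0.9,0],"spin":0}]' >/dev/null
python3 -m handwheel '[{"grip":1,"travel":[0,0.9,0],"spin":0},{"grip":1,"travel":[0,0.9,0],"spin":0},{"grip":1,"travel":[0,0.9,0],"spin":0},{"grip":1,"travel":[0,0.9,0],"spin":0},{"grip":1,"travel":[0,0.9,0],"spin":0},{"grip":1,"travel":[0,0.9,0],"spin":0},{"grip":1,"travel":[0,0.9,0],"spin":0},{"grip":1,"travel":[0,0.9,0],"spin":0}]' >/dev/null
python3 -m handwheel '[{"grip":1,"travel":[0,0.9,0],"spin":0},{"grip":1,"travel":[0,0.9,0],"spin":0},{"grip":1,"travel":[0,0.9,0],"spin":0},{"grip":1,"travel":[0,0.9,0],"spin":0},{"grip":1,"travel":[0,0.9,0],"spin":0},{"grip":1,"travel":[0,0.9,0],"spin":0},{"grip":1,"travel":[0,0.9,0],"spin":0},{"grip":1,"travel":[0,0.89,0],"spin":0}]' >/dev/null
python3 -m handwheel '[{"grip":1,"travel":[0,0,0],"spin":0},{"grip":1,"travel":[0,0,0.6],"spin":0},{"grip":1,"travel":[0,0,0.8],"spin":0},{"grip":1,"travel":[0,0,0.8],"spin":0},{"grip":1,"travel":[0,0,0.8],"spin":0},{"grip":1,"travel":[0,0,0],"spin":0},{"grip":1,"travel":[0,0,0],"spin":0}]'
python3 -c "
from h import *
go(*(N1+FR@[-.021,-.0033+.084]),.0425,175.6)"
```

```text
time_s: 51.1
tcp_pos: [0.5306, 0.3199, 0.0726]
eef_rot: [-180.0, 0.0, 175.6]
contact_force: [0.5, 0.4, -1.9]
gripper_width: 0.0217
gripper_force: 15.0
spin -0.0 travel [-0.03  0.01  1.2 ]
```

```bash
python3 -m handwheel '[{"grip":1,"travel":[0,0,0.6],"spin":0},{"grip":1,"travel":[0,0,0.4],"spin":0},{"grip":1,"travel":[0,0,0.2],"spin":0},{"grip":1,"travel":[0,0,0.03],"spin":0},{"grip":1,"travel":[0,0,0],"spin":0}]'
python3 -m handwheel '[{"grip":1,"travel":[0,0,0.03],"spin":0},{"grip":1,"travel":[0,0,0],"spin":0},{"grip":0,"travel":[0,0,0],"spin":0},{"grip":0,"travel":[0,0,0],"spin":0},{"grip":0,"travel":[0,0,0],"spin":0},{"grip":0,"travel":[0,0,-0.5],"spin":0},{"grip":0,"travel":[0,0,-0.8],"spin":0},{"grip":0,"travel":[0,0,-0.8],"spin":0}]'
python3 -m handwheel '[{"grip":1,"travel":[0.8,0,0],"spin":0},{"grip":1,"travel":[0.9,0,0],"spin":0},{"grip":1,"travel":[0,0,0],"spin":0},{"grip":1,"travel":[0,0,0],"spin":0},{"grip":1,"travel":[0,0,0],"spin":0},{"grip":1,"travel":[0,0,0],"spin":0},{"grip":1,"travel":[0,0,0],"spin":0}]'
python3 -m handwheel '[{"grip":1,"travel":[0,0,0.7],"spin":0},{"grip":1,"travel":[0,0,0.8],"spin":0},{"grip":1,"travel":[0,0,0.8],"spin":0},{"grip":1,"travel":[0,0,0.4],"spin":0},{"grip":1,"travel":[0,0,0],"spin":0},{"grip":1,"travel":[0,0,0],"spin":0}]'
python3 -c "
from h import *
go(*(N1+FR@[-.0415,-.0033+.084]),.0245,175.6)"
```

```text
time_s: 51.72
tcp_pos: [0.5304, 0.3202, 0.0416]
eef_rot: [180.0, 0.0, 175.6]
contact_force: [-0.2, -0.2, -1.2]
gripper_width: 0.0217
gripper_force: 15.0
time_s: 52.72
tcp_pos: [0.5305, 0.3201, 0.0947]
eef_rot: [180.0, 0.0, 175.6]
contact_force: [-0.2, 0.4, -0.3]
gripper_width: 0.0437
gripper_force: 0.0
time_s: 53.6
tcp_pos: [0.4882, 0.3232, 0.0931]
eef_rot: [-180.0, -0.0, 175.6]
contact_force: [0.7, 0.4, -0.1]
gripper_width: 0.0005
gripper_force: 0.0
time_s: 54.35
tcp_pos: [0.4884, 0.3237, 0.0265]
eef_rot: [180.0, 0.0, 175.6]
contact_force: [0.1, 0.5, 0.3]
gripper_width: 0.0004
gripper_force: 0.0
spin 0.0 travel [-0.9  -0.02  0.08]
```

```bash
python3 -m handwheel '[{"grip":1,"travel":[-0.2,0,0.05],"spin":0},{"grip":1,"travel":[-0.2,0,0],"spin":0},{"grip":1,"travel":[-0.2,0,0],"spin":0},{"grip":1,"travel":[-0.15,0,0],"spin":0},{"grip":1,"travel":[-0.1,0,0],"spin":0},{"grip":1,"travel":[0,0,0],"spin":0}]' | sed -n '2p;4p'
for i in 1 2; do python3 -m handwheel '[{"grip":1,"travel":[-0.05,0,0],"spin":0},{"grip":1,"travel":[-0.05,0,0],"spin":0},{"grip":1,"travel":[0,0,0],"spin":0}]' | sed -n '2p;4p'; done
python3 -c "
from h import *
print(FR.T@(telemetry.get_state()['tcp_pos'][:2]-N1))"
```

```text
tcp_pos: [0.5093, 0.3217, 0.0245]
contact_force: [-0.7, 0.3, 0.8]
tcp_pos: [0.5118, 0.3215, 0.0246]
contact_force: [-0.1, -0.9, 0.4]
tcp_pos: [0.5127, 0.3212, 0.0244]
contact_force: [-8.2, 3.0, 4.2]
[-0.03958682  0.08053061]
```

All three pushes stop at about −39.7 mm, so every foot is home. I retract and go above the bail handle.

```bash
python3 -m handwheel '[{"grip":1,"travel":[-0.04,0,0],"spin":0},{"grip":1,"travel":[0,0,0],"spin":0}]' | sed -n '2p;4p'
python3 -m handwheel '[{"grip":1,"travel":[0.4,0,0],"spin":0},{"grip":1,"travel":[0.4,0,-0.2],"spin":0},{"grip":-0.3,"travel":[0,0,-1],"spin":0},{"grip":-0.3,"travel":[0,0,-1],"spin":0},{"grip":-0.3,"travel":[0,0,-1],"spin":0},{"grip":-0.3,"travel":[0,0,-1],"spin":0},{"grip":-0.3,"travel":[0,0,-1],"spin":0},{"grip":-0.3,"travel":[0,0,-1],"spin":0}]' >/dev/null
python3 -m handwheel '[{"grip":-0.3,"travel":[0,0,-1],"spin":0},{"grip":-0.3,"travel":[0,0,-1],"spin":0},{"grip":-0.3,"travel":[0,0,-1],"spin":0},{"grip":-0.3,"travel":[0,0,-0.5],"spin":0},{"grip":-0.3,"travel":[0,0,0],"spin":0},{"grip":-0.3,"travel":[0,0,0],"spin":0}]'
python3 -c "
from h import *
np.set_printoptions(precision=4,suppress=True)
for c in('top','scene'):
  shot(c,'d'+c)
  print(c,[(np.round(x['position'],1).tolist(),round(x['p'],2)) for x in models.find_in(c,'bail_grip')[:3]])
print('glue',atz('top',(258,170),0))
k=8
t=cv2.imread('pics/dtop.png');s=cv2.imread('pics/dscene.png')
a=cv2.resize(t[196:251,145:235],None,fx=6,fy=6,interpolation=cv2.INTER_CUBIC)
b=cv2.resize(s[212:254,385:475],None,fx=6,fy=6,interpolation=cv2.INTER_CUBIC)
cv2.imwrite('pics/bail.png',np.vstack([a,b]))
go(*(N1+FR@[.051,0]),.26,175.6)"
```

```text
tcp_pos: [0.513, 0.3212, 0.0244]
contact_force: [-12.5, 3.6, 5.0]
time_s: 57.85
tcp_pos: [0.4947, 0.3224, 0.2659]
eef_rot: [-179.9, -0.1, 175.6]
contact_force: [0.6, -0.0, -0.6]
gripper_width: 0.0573
gripper_force: 0.0
top [([200.3, 209.7], 0.87)]
scene [([416.3, 229.7], 0.96)]
glue [0.72   0.1195 0.    ]
spin -0.0 travel [-4.33 -3.22  0.25]
```

View pics/bail.png

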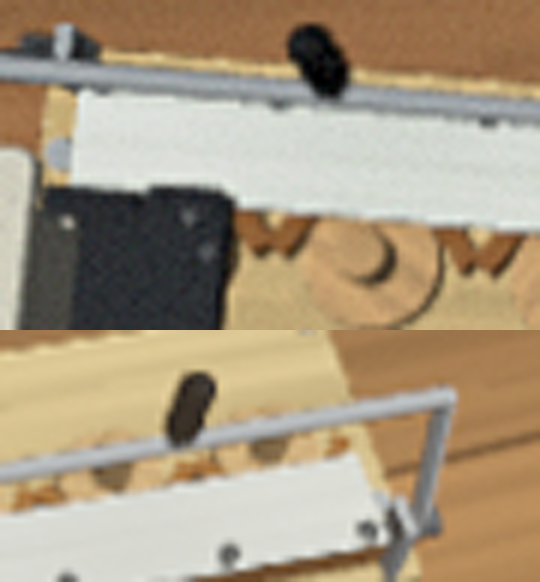

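```bash
python3 - <<'E'
from h import *
np.set_printoptions(precision=4,suppress=True)
t=lambda u,v:((u+.5)/6-.5+145,(v+.5)/6-.5+196)
s=lambda u,v:((u+.5)/6-.5+385,(v+.5)/6-.5+212)
for n,a,b in(('tip',(198,52),(308,43)),('mid',(191,80),(318,62)),('base',(184,108),(331,88))):
    P,e=two(s(*a),t(*b)); print(n,P,e,FR.T@(P[:2]-N1))
# model projection for angles
for hx in(.070,.076):
  for th in(1.35,1.45,1.55):
    W=lambda r:np.r_[N1+FR@[hx-r*np.cos(th),-.001],.048+r*np.sin(th)]
    P=[W(.154),W(.1)]
    print(hx,th,((proj('top',P)-[145,196]+.5)*6).ravel(),((proj('scene',P)-[385,212]+.5)*6).ravel())
E
```

```text
tip [0.6019 0.2329 0.2011] 0.0006284366455387706 [ 0.0561 -0.0007]
mid [0.5999 0.2346 0.1742] 0.0014842859259928268 [0.054  0.0009]
base [0.5959 0.2367 0.1431] 0.004212748374078978 [0.0499 0.0026]
0.07 1.35 [304.0998  99.7137 334.0185  91.1364] [182.9685  20.6096 172.2694 104.4141]
0.07 1.45 [307.2729  56.428  336.0107  64.118 ] [193.8858  44.4848 179.0722 119.8334]
0.07 1.55 [311.3379  13.3886 338.5292  37.2431] [204.526   70.9538 185.6715 136.7527]
0.076 1.35 [305.8899  83.0791 335.7277  75.1499] [186.8944  31.2881 176.0513 114.9739]
0.076 1.45 [309.0781  39.8135 337.7286  48.1436] [197.8688  55.3069 182.8884 130.4824]
0.076 1.55 [313.1553  -3.184  340.2541  21.2933] [208.5622  81.9176 189.5197 147.4889]
```

The handle tip is at (308,43) in the top crop and (198,382) in the scene crop. That fits a hinge at fixture x ≈ 76 mm with the bail at about 1.45 rad. Moving over it now.

```bash
python3 -m handwheel '[{"grip":-0.3,"travel":[-0.6,-0.5,0],"spin":0},{"grip":-0.3,"travel":[-0.7,-0.5,0],"spin":0},{"grip":-0.3,"travel":[-0.7,-0.5,0],"spin":0},{"grip":-0.3,"travel":[-0.7,-0.5,0],"spin":0},{"grip":-0.3,"travel":[-0.7,-0.5,0],"spin":0},{"grip":-0.3,"travel":[-0.7,-0.5,0],"spin":0},{"grip":-0.43,"travel":[-0.43,-0.22,0],"spin":0},{"grip":-0.43,"travel":[0,0,0],"spin":0}]'
python3 -c "
from h import *
go(*(N1+FR@[.056,0]),.173,175.6)"
```

```text
time_s: 59.05
tcp_pos: [0.6026, 0.2333, 0.2667]
eef_rot: [-180.0, -0.0, 175.5]
contact_force: [-0.3, -0.6, 0.0]
gripper_width: 0.0623
gripper_force: 0.0
spin -0.01 travel [0.03 0.01 3.75]
```

```bash
python3 -m handwheel '[{"grip":-0.43,"travel":[0.03,0,0.6],"spin":0},{"grip":-0.43,"travel":[0,0,0.8],"spin":0},{"grip":-0.43,"travel":[0,0,0.8],"spin":0},{"grip":-0.43,"travel":[0,0,0.8],"spin":0},{"grip":-0.43,"travel":[0,0,0.5],"spin":0},{"grip":-0.43,"travel":[0,0,0.25],"spin":0},{"grip":-0.43,"travel":[0,0,0],"spin":0}]'
python3 -m handwheel '[{"grip":1,"travel":[0,0,0],"spin":0},{"grip":1,"travel":[0,0,0],"spin":0},{"grip":1,"travel":[0,0,0],"spin":0},{"grip":1,"travel":[0,0,0],"spin":0},{"grip":1,"travel":[0,0,0],"spin":0},{"grip":1,"travel":[0,0,0],"spin":0},{"grip":1,"travel":[0,0,0],"spin":0}]' 8
python3 -c "
from h import *
s=telemetry.get_state()['tcp_pos']; f=FR.T@(s[:2]-N1); print(f,s)
hx=.076; g=np.array([hx-f[0],s[2]+.011-.048]); r=np.hypot(*g); th=np.arctan2(g[1],g[0]); print(r,th)
T=np.linspace(th,0,13); 
for a,b in zip(T[:-1],T[1:]): print(np.round([r*(np.cos(b)-np.cos(a))/.025, r*(np.sin(a)-np.sin(b))/.025],2))
"
```

```text
time_s: 59.92
tcp_pos: [0.601, 0.234, 0.1731]
eef_rot: [-180.0, -0.0, 175.6]
contact_force: [-0.6, 0.4, 0.5]
gripper_width: 0.0629
gripper_force: 0.0
time_s: 60.8
tcp_pos: [0.6011, 0.2333, 0.1733]
eef_rot: [-180.0, -0.0, 175.6]
contact_force: [-0.4, -3.9, 1.1]
gripper_width: 0.0179
gripper_force: 8.0
[ 0.05527802 -0.00036379] [0.60108532 0.23327407 0.17334918]
0.13791482674034 1.419973138248033
[0.64 0.14]
[0.62 0.21]
[0.59 0.28]
[0.55 0.35]
[0.51 0.41]
[0.45 0.47]
[0.4  0.52]
[0.33 0.56]
[0.26 0.6 ]
[0.19 0.62]
[0.12 0.64]
[0.04 0.65]
```

Gripped (18 mm wide). First half of the arc.

```bash
python3 -m handwheel '[{"grip":1,"travel":[0.32,0,0.07],"spin":0},{"grip":1,"travel":[0.32,0,0.07],"spin":0},{"grip":1,"travel":[0.31,0,0.1],"spin":0},{"grip":1,"travel":[0.31,0,0.11],"spin":0},{"grip":1,"travel":[0,0,0],"spin":0}]'
python3 -m handwheel '[{"grip":1,"travel":[0.3,0,0.14],"spin":0},{"grip":1,"travel":[0.29,0,0.14],"spin":0},{"grip":1,"travel":[0.28,0,0.17],"spin":0},{"grip":1,"travel":[0.27,0,0.18],"spin":0},{"grip":1,"travel":[0.26,0,0.2],"spin":0},{"grip":1,"travel":[0.25,0,0.21],"spin":0},{"grip":1,"travel":[0.23,0,0.23],"spin":0},{"grip":1,"travel":[0.22,0,0.24],"spin":0}]'
```

```text
time_s: 61.42
tcp_pos: [0.569, 0.2359, 0.165]
eef_rot: [-180.0, -0.0, 175.6]
contact_force: [-4.8, -2.9, 5.4]
gripper_width: 0.018
gripper_force: 8.0
time_s: 62.42
tcp_pos: [0.5168, 0.2402, 0.1261]
eef_rot: [-180.0, -0.0, 175.6]
contact_force: [-1.0, -4.5, 1.4]
gripper_width: 0.0178
gripper_force: 8.0
```

```bash
python3 -m handwheel '[{"grip":1,"travel":[0.2,0,0.26],"spin":0},{"grip":1,"travel":[0.2,0,0.26],"spin":0},{"grip":1,"travel":[0.17,0,0.28],"spin":0},{"grip":1,"travel":[0.16,0,0.28],"spin":0},{"grip":1,"travel":[0.13,0,0.3],"spin":0},{"grip":1,"travel":[0.13,0,0.3],"spin":0},{"grip":1,"travel":[0.1,0,0.31],"spin":0},{"grip":1,"travel":[0.09,0,0.31],"spin":0}]'
python3 -m handwheel '[{"grip":1,"travel":[0.06,0,0.32],"spin":0},{"grip":1,"travel":[0.06,0,0.32],"spin":0},{"grip":1,"travel":[0.03,0,0.3],"spin":0},{"grip":1,"travel":[0,0,0],"spin":0}]'
python3 -c "
from h import *
s=telemetry.get_state()['tcp_pos']; print(FR.T@(s[:2]-N1),s[2]+.011)"
```

```text
time_s: 63.42
tcp_pos: [0.488, 0.2426, 0.0688]
eef_rot: [180.0, 0.0, 175.6]
contact_force: [1.6, -5.3, 0.1]
gripper_width: 0.0179
gripper_force: 8.0
time_s: 63.92
tcp_pos: [0.4846, 0.2429, 0.0449]
eef_rot: [-180.0, 0.0, 175.6]
contact_force: [3.1, -4.5, -3.9]
gripper_width: 0.018
gripper_force: 8.0
[-0.0616502   0.00023545] 0.05591308758031251
```

```bash
python3 -m handwheel '[{"grip":1,"travel":[0.01,0,0.15],"spin":0},{"grip":1,"travel":[0,0,0.15],"spin":0},{"grip":1,"travel":[0,0,0],"spin":0}]'|sed -n '2p;4p'
python3 -m handwheel '[{"grip":1,"travel":[0,0,0.08],"spin":0},{"grip":1,"travel":[0,0,0.06],"spin":0},{"grip":1,"travel":[0,0,0],"spin":0}]'|sed -n '2p;4p'
python3 -m handwheel '[{"grip":1,"travel":[0,0,0.05],"spin":0},{"grip":1,"travel":[0,0,0],"spin":0}]'|sed -n '2p;4p'
```

```text
tcp_pos: [0.4844, 0.2429, 0.0377]
contact_force: [3.8, -4.6, -3.0]
tcp_pos: [0.4844, 0.2429, 0.0351]
contact_force: [0.5, -6.7, 5.9]
tcp_pos: [0.4846, 0.2429, 0.0343]
contact_force: [-1.3, -7.7, 10.7]
```

```bash
python3 -m handwheel '[{"grip":0,"travel":[0,0,0],"spin":0},{"grip":0,"travel":[0,0,0],"spin":0},{"grip":0,"travel":[0,0,0],"spin":0},{"grip":0,"travel":[0,0,-0.6],"spin":0},{"grip":0,"travel":[0,0,-0.8],"spin":0},{"grip":1,"travel":[0.2,0,-0.5],"spin":0},{"grip":1,"travel":[0,0,0],"spin":0},{"grip":1,"travel":[0,0,0],"spin":0}]'
python3 -m handwheel '[{"grip":1,"travel":[0,0,0],"spin":0},{"grip":1,"travel":[0,0,0],"spin":0},{"grip":1,"travel":[0,0,0.4],"spin":0},{"grip":1,"travel":[0,0,0.3],"spin":0},{"grip":1,"travel":[0,0,0],"spin":0}]'
```

```text
time_s: 65.92
tcp_pos: [0.4787, 0.2432, 0.0809]
eef_rot: [180.0, -0.0, 175.6]
contact_force: [0.3, 0.5, -0.1]
gripper_width: 0.0195
gripper_force: 0.0
time_s: 66.55
tcp_pos: [0.4789, 0.243, 0.0628]
eef_rot: [-179.9, -0.0, 175.6]
contact_force: [0.1, -0.5, 0.7]
gripper_width: 0.0004
gripper_force: 0.0
```

```bash
python3 -m handwheel '[{"grip":1,"travel":[0,0,0.05],"spin":0},{"grip":1,"travel":[0,0,0.05],"spin":0},{"grip":1,"travel":[0,0,0],"spin":0}]'|sed -n '2p;4p'
python3 -m handwheel '[{"grip":1,"travel":[0,0,0.05],"spin":0},{"grip":1,"travel":[0,0,0],"spin":0}]'|sed -n '2p;4p'
```

```text
tcp_pos: [0.4791, 0.2432, 0.0619]
contact_force: [-3.8, -1.4, 8.9]
tcp_pos: [0.4791, 0.2432, 0.0615]
contact_force: [-6.1, -2.4, 18.7]
```

The bail is at its stop (19 N, no further travel). I lift, look over the fixture and the cover, and head for the knob.

```bash
python3 -m handwheel '[{"grip":1,"travel":[0,0,-0.6],"spin":0},{"grip":-0.3,"travel":[0,0,-1],"spin":0},{"grip":-0.3,"travel":[0,0,-1],"spin":0},{"grip":-0.3,"travel":[0,0,-1],"spin":0},{"grip":-0.3,"travel":[0,0,-1],"spin":-0.91},{"grip":-0.3,"travel":[0,0,0],"spin":-0.91},{"grip":-0.3,"travel":[0,0,0],"spin":0}]'
python3 -c "
from h import *
shot('scene'); print([(np.round(x['position'],1).tolist(),round(x['p'],2)) for x in models.find_in('scene','cover_knob')[:3]], proj('scene',[.42,-.0144,.084]))
go(.42,-.0144,.165,-175.3)"
```

```text
time_s: 68.05
tcp_pos: [0.4791, 0.2433, 0.1754]
eef_rot: [180.0, 0.0, -175.3]
contact_force: [-0.4, -0.5, -0.2]
gripper_width: 0.0538
gripper_force: 0.0
[([313.3, 220.8], 0.91), ([342.4, 283.4], 0.62)] [[312.90531559 212.41648184]]
spin -0.02 travel [  3.19 -10.07   0.39]
```

```bash
python3 -m handwheel '[{"grip":-0.43,"travel":[0.2,-0.6,0],"spin":0},{"grip":-0.43,"travel":[0.28,-0.9,0],"spin":0},{"grip":-0.43,"travel":[0.28,-0.9,0],"spin":0},{"grip":-0.43,"travel":[0.28,-0.9,0],"spin":0},{"grip":-0.43,"travel":[0.28,-0.9,0],"spin":0},{"grip":-0.43,"travel":[0.28,-0.9,0],"spin":0},{"grip":-0.43,"travel":[0.28,-0.9,0],"spin":0},{"grip":-0.43,"travel":[0.28,-0.9,0],"spin":0}]' >/dev/null
python3 -m handwheel '[{"grip":-0.43,"travel":[0.28,-0.9,0],"spin":0},{"grip":-0.43,"travel":[0.28,-0.9,0],"spin":0},{"grip":-0.43,"travel":[0.28,-0.9,0],"spin":0},{"grip":-0.43,"travel":[0.19,-0.47,0.39],"spin":0},{"grip":-0.43,"travel":[0,0,0],"spin":0},{"grip":-0.43,"travel":[0,0,0],"spin":0}]'
python3 - <<'E'
from h import *
go(.42,-.0144,.073,-175.3)
shot('top','etop'); shot('scene','escene')
t=cv2.imread('pics/etop.png');s=cv2.imread('pics/escene.png')
a=cv2.resize(t[200:275,145:285],None,fx=4,fy=4,interpolation=cv2.INTER_CUBIC)
b=cv2.resize(s[205:280,335:475],None,fx=4,fy=4,interpolation=cv2.INTER_CUBIC)
cv2.imwrite('pics/e.png',np.vstack([a,b]))
E
```

```text
time_s: 69.9
tcp_pos: [0.4204, -0.014, 0.165]
eef_rot: [-180.0, -0.0, -175.3]
contact_force: [-0.1, -0.2, 0.5]
gripper_width: 0.0626
gripper_force: 0.0
spin -0.0 travel [ 0.02 -0.01  3.68]
```

View pics/e.png

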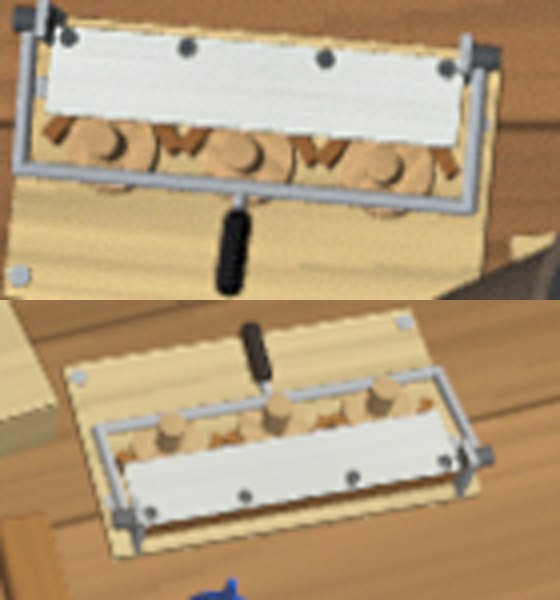

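The bail is down across the flanges in front of the pegs. The three pegs are evenly spaced at (108,140), (245,152) and (385,165) under the keeper. Now I grip the knob.

```bash
python3 -m handwheel '[{"grip":-0.43,"travel":[0.02,0,0.6],"spin":0},{"grip":-0.43,"travel":[0,0,0.8],"spin":0},{"grip":-0.43,"travel":[0,0,0.8],"spin":0},{"grip":-0.43,"travel":[0,0,0.8],"spin":0},{"grip":-0.43,"travel":[0,0,0.5],"spin":0},{"grip":-0.43,"travel":[0,0,0.18],"spin":0},{"grip":-0.43,"travel":[0,0,0],"spin":0},{"grip":1,"travel":[0,0,0],"spin":0}]' 25
python3 -m handwheel '[{"grip":1,"travel":[0,0,0],"spin":0},{"grip":1,"travel":[0,0,0],"spin":0},{"grip":1,"travel":[0,0,0],"spin":0},{"grip":1,"travel":[0,0,0],"spin":0},{"grip":1,"travel":[0,0,0],"spin":0},{"grip":1,"travel":[0,0,-0.2],"spin":0},{"grip":1,"travel":[0,0,-0.5],"spin":0},{"grip":1,"travel":[0,0,-0.8],"spin":0}]' 25
python3 -m handwheel '[{"grip":1,"travel":[0,0,-0.8],"spin":0},{"grip":1,"travel":[0,0,-0.8],"spin":0},{"grip":1,"travel":[0,0,-0.8],"spin":0},{"grip":1,"travel":[0,0,0],"spin":0},{"grip":1,"travel":[0,0,0],"spin":0}]'
python3 -c "
from h import *
go(.528,-.2360,.17,-175.3)"
```

```text
time_s: 71.0
tcp_pos: [0.4202, -0.014, 0.0736]
eef_rot: [180.0, 0.1, -175.3]
contact_force: [-0.5, -0.1, -0.7]
gripper_width: 0.0572
gripper_force: 0.0
time_s: 72.0
tcp_pos: [0.4192, -0.0144, 0.1111]
eef_rot: [-180.0, -0.1, -175.3]
contact_force: [0.7, 0.6, -2.6]
gripper_width: 0.0295
gripper_force: 25.0
time_s: 72.62
tcp_pos: [0.4192, -0.0143, 0.1701]
eef_rot: [180.0, -0.0, -175.3]
contact_force: [-0.2, -0.2, -3.2]
gripper_width: 0.0295
gripper_force: 25.0
spin -0.0 travel [-3.61 -9.2   0.  ]
```

```bash
python3 -m handwheel '[{"grip":1,"travel":[-0.1,-0.3,0],"spin":0},{"grip":1,"travel":[-0.3,-0.7,0],"spin":0},{"grip":1,"travel":[-0.3,-0.8,0],"spin":0},{"grip":1,"travel":[-0.3,-0.8,0],"spin":0},{"grip":1,"travel":[-0.3,-0.8,0],"spin":0},{"grip":1,"travel":[-0.3,-0.8,0],"spin":0},{"grip":1,"travel":[-0.3,-0.8,0],"spin":0},{"grip":1,"travel":[-0.3,-0.8,0],"spin":0}]' >/dev/null
python3 -m handwheel '[{"grip":1,"travel":[-0.4,-0.8,0],"spin":0},{"grip":1,"travel":[-0.4,-0.8,0],"spin":0},{"grip":1,"travel":[-0.3,-0.8,0],"spin":0},{"grip":1,"travel":[-0.3,-0.7,0],"spin":0},{"grip":1,"travel":[0,-0.3,0],"spin":0},{"grip":1,"travel":[0,0,0],"spin":0},{"grip":1,"travel":[0,0,0],"spin":0},{"grip":1,"travel":[0,0,0],"spin":0}]'
python3 -c "
from h import *
go(.5277,-.2360,.105,-175.3)
shot('scene','fs');shot('top','ft')"
```

```text
time_s: 74.62
tcp_pos: [0.5282, -0.2356, 0.1708]
eef_rot: [-180.0, 0.0, -175.3]
contact_force: [0.5, -0.4, -3.6]
gripper_width: 0.029
gripper_force: 25.0
spin 0.01 travel [ 0.02 -0.01  2.63]
```

```bash
python3 -m handwheel '[{"grip":1,"travel":[0.02,-0.01,0.5],"spin":0},{"grip":1,"travel":[0,0,0.8],"spin":0},{"grip":1,"travel":[0,0,0.8],"spin":0},{"grip":1,"travel":[0,0,0.5],"spin":0},{"grip":1,"travel":[0,0,0.2],"spin":0},{"grip":1,"travel":[0,0,0],"spin":0}]' | sed -n '2p;4p'
python3 -m handwheel '[{"grip":1,"travel":[0,0,0.15],"spin":0},{"grip":1,"travel":[0,0,0.15],"spin":0},{"grip":1,"travel":[0,0,0.1],"spin":0},{"grip":1,"travel":[0,0,0],"spin":0}]'| sed -n '2p;4p'
```

```text
tcp_pos: [0.5278, -0.2364, 0.1004]
contact_force: [0.1, -0.4, -1.5]
tcp_pos: [0.5276, -0.2363, 0.0904]
contact_force: [-0.7, -0.5, -3.3]
```

Rim is past the wall top with no contact, so I continue down.

```bash
python3 -m handwheel '[{"grip":1,"travel":[0,0,0.15],"spin":0},{"grip":1,"travel":[0,0,0.15],"spin":0},{"grip":1,"travel":[0,0,0.08],"spin":0},{"grip":1,"travel":[0,0,0],"spin":0}]'| sed -n '2p;4p'
python3 -m handwheel '[{"grip":1,"travel":[0,0,0.05],"spin":0},{"grip":1,"travel":[0,0,0.04],"spin":0},{"grip":1,"travel":[0,0,0],"spin":0}]'| sed -n '2p;4p'
```

```text
tcp_pos: [0.5276, -0.2363, 0.0808]
contact_force: [0.4, 1.1, -2.4]
tcp_pos: [0.5278, -0.2364, 0.0793]
contact_force: [-1.8, 1.6, 3.3]
```

```bash
python3 -m handwheel '[{"grip":1,"travel":[0,0,0.02],"spin":0},{"grip":-0.2,"travel":[0,0,0],"spin":0},{"grip":-0.2,"travel":[0,0,0],"spin":0},{"grip":-0.2,"travel":[0,0,0],"spin":0},{"grip":-0.2,"travel":[0,0,0],"spin":0},{"grip":-0.2,"travel":[0,0,-0.5],"spin":0},{"grip":-0.2,"travel":[0,0,-1],"spin":0},{"grip":-0.2,"travel":[0,0,-1],"spin":0}]'
python3 -m handwheel '[{"grip":-0.2,"travel":[0,0,-1],"spin":0},{"grip":-0.2,"travel":[0.7,-0.7,-1],"spin":0},{"grip":-0.2,"travel":[0.7,-0.7,-0.6],"spin":0},{"grip":-0.2,"travel":[0.7,-0.7,0],"spin":0},{"grip":-0.2,"travel":[0.7,-0.7,0],"spin":0},{"grip":-0.2,"travel":[0.7,-0.7,0],"spin":0},{"grip":-0.2,"travel":[0.7,-0.7,0],"spin":0},{"grip":-0.2,"travel":[0.5,-0.7,0],"spin":0}]' | sed -n 2p
python3 - <<'E'
from h import *
shot('top','gtop'); shot('scene','gscene')
t=cv2.imread('pics/gtop.png');s=cv2.imread('pics/gscene.png')
a=t[140:340,100:460]; b=s[160:350,140:500]
cv2.imwrite('pics/g.png',np.vstack([cv2.resize(x,None,fx=1.5,fy=1.5,interpolation=cv2.INTER_CUBIC) for x in(a,b)]))
E
```

```text
time_s: 77.85
tcp_pos: [0.5279, -0.2364, 0.1423]
eef_rot: [-180.0, 0.0, -175.3]
contact_force: [0.5, -0.2, 0.5]
gripper_width: 0.0525
gripper_force: 0.0
tcp_pos: [0.4201, -0.3687, 0.2069]
```

View pics/g.png

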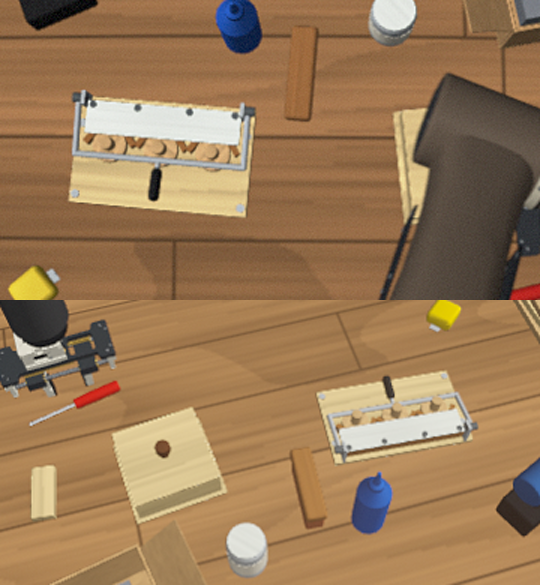

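The cover is back on the tray with its knob at (163,448), the bail is down over the three seated feet, and the other things are where they were. Handing in.

```bash
python3 -c "
from plant import close_job
print(close_job())"
```

```text
the job is handed in; nothing more can be done
None
```

The job is handed in at about 78 s, with no verdict returned: all three feet sit in their own nests under the keeper, the bail is down on its stop, the cover is back on the tray, and the other things are where they were.

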